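# Sweep the loose nuts into the catch pan

### The arm

A 6-joint arm with a two-finger parallel gripper is mounted at the origin on the work surface. World frame = base frame: x ahead of the robot, y to its left, z up, the work surface at z = 0. Lengths are in m, angles in rad, forces in N, time in s.
With the tool pointing down it reaches from about 0.25 to 0.725 m from the base axis. Payload 4 kg.
Tool frame: the origin (TCP) lies on the centre line of the jaws, within the pads' length; the fingertips stand nose_length ahead of it and the grasp point (between the pads) lies 3 mm ahead of it (nose_length is the distance from the TCP to the fingertips, in m); z points along the fingers, x is the direction in which the jaws open and shut, and the axes are right-handed (so a half turn about z gives the same grasp; the last joint's range is limited). The gripper opens to 85 mm and grips with 20 to 120 N. Pads are 22 mm wide; open, the fingers measure 114 mm over their backs; the gripper's body (76 mm by 85 mm) begins 54 mm behind the grasp point. The pads swing forward as they close: fully open they stand 13 mm farther back than shut.
Start: joints at [-1.119, 0.241, 0.005, 1.335, 0, 1.571], TCP at [0.218, -0.45, 0.253] pointing down, gripper open.
Joint ranges: [-2.72, 2.72], [-1.05, 1.87], [-1.09, 1.28], [-1.99, 2.15], [-1.42, 1.44], [-3.14, 3.14]. Speed limits (rad/s): [2.79, 2.79, 3.14, 3.14, 3.14, 3.14].

### API

Orientations are given as a unit quaternion [w, x, y, z].
In Python, from bench import read_state, grab_frame, close_job, look_for, landmark_of, nose_length gives the robot as it stands.
- The arm moves only by the tool step_arm, never from a script. Its argument "series" is a list of rows, each a list of 2 entries, a list of its own where there are three numbers: the shift along the tool's x, y, z in mm, then the turn, a rotation vector about the tool's x, y, z in degrees. In form: [[[x, y, z], [ax, ay, az]], ...]. A call has 1 to 10 rows; each row shifts and turns the pose as measured when the row begins, along the tool's axes as they then stand; what a row does not reach is not made up. A row lasts 1/12 s, in which the tool goes at most 41.7 mm and 7.16 degrees, less where a joint would pass 70% of its speed; a pose out of reach is approached as far as the arm can. A call is refused whole if a number of a shift passes 41.7 or a number of a turn 7.16, either way. A call with a gripper value outside its range is refused whole. "fingers" is the gripper command: -1 is shut, 1 is fully open, values between are in proportion, set as the call begins (left out, the last holds). The fingers move at their own pace and stop on an object; the grip force is fixed at half the most. Time passes only in rows, so rows that do not move let the fingers close. It gives the time, the measured TCP pose, the force and the opening at its end, in the units of the state.
- read_state(): the state, without advancing time (a new reading comes with each control period).
- grab_frame(name): name is "side" or "top" or "wrist"; returns a dict with "frame" (384x512x3 uint8, red, green, blue), "mtx" (3x3 intrinsics, pixels), "extrinsics" (4x4, takes a point from world to camera coordinates). Camera axes: x right, y up, looking along -z (the intrinsics and any distortion apply to the point x, -y, -z); pixel columns grow to the right and rows downward; lengths in m; the calibration is good to about 2 mm. A picture is of the moment at which its call begins. There is no depth.
- close_job(): hands the job in, once; it reports no verdict.
Trained networks look in a picture, given as the dict that the camera call returned (one of the last four; its "shot" number tells which), for a name from the list of things; names that differ only in an ending like _2 or _b are one class to them, and where a whole thing is asked for, a point or a joint stands for the part that bears it (a point fixed in the world has none). Each returns a list of dicts, best first, with "p" (0 to 1); they miss things now and then, are a little off and sometimes report something else, mostly with a low value. They report only what shows in the picture. A call takes as long as a camera call. They do not tell look-alikes from the thing itself.
- look_for(query, picture): "rect" ([left, top, right, bottom] in pixels, round what is visible of it).
- landmark_of(query, picture): "xy" ([column, row] in pixels: a listed point, or the origin of a listed thing).
The state is a dict: "time_s": time; "joint_pos": joint angles; "joint_vel": joint speeds; "joint_efforts": joint torques, N m; "tool_pos": TCP position; "ee_rot": TCP orientation; "force": force on the tool from outside, world axes, zero at the start; "wrist_torque": the same for the moment, N m; "opening": finger opening in m.
Only numpy, scipy, OpenCV 4.12 (cv2) and the standard library are available. Lean on these libraries where they do the work, as an engineer would, in place of code of your own. Each camera call takes 0.05 s, during which the arm holds its last target.

### The job

With the fingertips, sweep the three hexagon nuts along the bench, over the ramp and into the open-fronted catch pan, so that all three end lying flat on the pan's flat floor, wholly past the ramp. Only push them, gently: do not pinch or lift them, and leave everything else, including the round bearing lying among them, where it is.

Things in the scene. Friction and masses are not known exactly. Their poses are not given: they have to be found in the camera images.
- nut_a: loose plain steel hexagon nut lying flat, 36 mm across flats (42 mm across corners), 18 mm high, about 100 g, one of three alike; origin at the centre of its underside, z up. It slides on the bench when pushed
- nut_b: loose plain steel hexagon nut lying flat, 36 mm across flats (42 mm across corners), 18 mm high, about 100 g, one of three alike; origin at the centre of its underside, z up. It slides on the bench when pushed
- nut_c: loose plain steel hexagon nut lying flat, 36 mm across flats (42 mm across corners), 18 mm high, about 100 g, one of three alike; origin at the centre of its underside, z up. It slides on the bench when pushed
- pan: sheet-metal catch pan, fixed to the bench, 120 mm deep (its x) and 190 mm wide (its y); origin at the centre of its underside, x points from the open mouth to the back wall. Walls 3 mm thick and 28 mm high (31 mm with the rolled rim) at the back (x = +60 mm) and both sides (inner faces at y = +-92 mm); no wall at the mouth (x = -60 mm), which faces roughly to the robot. A ramp rises from bench level at x = -62 mm to the 3 mm high flat floor, which begins at x = -40 mm
- bearing: loose round steel ball bearing lying flat among the nuts, 47 mm diameter, 14 mm high, a bystander; origin at the centre of its underside
- socket_a: loose steel socket standing upright on the bench, 30 mm diameter, 42 mm tall, a bystander; origin at the centre of its underside
- socket_b: loose steel socket standing upright on the bench, 30 mm diameter, 42 mm tall, a bystander; origin at the centre of its underside
- deep_socket: loose deep socket standing upright between pan and case, 28 mm diameter, 60 mm tall, a bystander; origin at the centre of its underside
- case: closed plastic tool case, fixed to the bench beside the pan (left or right of it), 120 mm (its x) by 140 mm (its y), 49 mm high, catches stand out 4 mm from its front (-x); a bystander; origin at the centre of its underside
- mug: loose white mug to the robot's left, rim radius 40 mm, 92 mm tall, handle on its +y side, a bystander; origin at the centre of its underside
- wrench: loose wrench, 200 mm long, lying along its x to the robot's right, a bystander; origin near its middle
Mind the look-alikes: they are no part of the job. Leave any orange look-alike of the nut_a alone. Leave any orange look-alike of the nut_b alone.

How it is judged:
At the end, for the whole second after the job is handed in: All three nuts rest in the catch pan, wholly past the ramp (centres at pan x over -22 mm), between its walls, flat on the floor (undersides less than 10 mm above the bench); bearing, sockets, mug and wrench are within 20 mm of where they stood (x of nut_a in the frame of pan between -0.022 and 0.058 m and y of nut_a in the frame of pan between -0.088 and 0.088 m and z of each of nut_a, nut_b, nut_c in the frame of pan below 0.01 m and linear speed of each of nut_a, nut_b, nut_c below 0.02 m/s and x of nut_b in the frame of pan between -0.022 and 0.058 m and y of nut_b in the frame of pan between -0.088 and 0.088 m and x of nut_c in the frame of pan between -0.022 and 0.058 m and y of nut_c in the frame of pan between -0.088 and 0.088 m and distance of each of bearing, socket_a, socket_b, deep_socket, mug, wrench from where it was at the start of the episode below 0.02 m); the robot touches nothing.
It fails at once if a nut is lifted more than 22 mm (z of any of nut_a, nut_b, nut_c in the frame of pan above 0.022 m).
It fails at once if a nut is pinched or crushed (over 30 N from the fingers) (contact force between any of nut_a, nut_b, nut_c and the fingers above 30 N).
It fails at once if a bystander (bearing, sockets, mug, wrench) is shifted more than 20 mm (distance of any of bearing, socket_a, socket_b, deep_socket, mug, wrench from where it was at the start of the episode above 0.02 m).
It fails at once if a bystander is tipped (angle between any of bearing, socket_a, socket_b, deep_socket, mug, wrench's own z axis and vertical above 0.4 rad).
It also fails if it takes over 72 s, if anything falls off the work surface, if the arm or the gripper's body presses on something with over 40 N, if the wrist force passes 120 N, or if a joint passes its speed limit or range.

## Working session

There is one attempt and no reset: what is moved stays moved. The work goes in short steps, Python scripts to look and compute and a tool call to move; the robot and the scene stay as the last step left them, time stands still between calls to the robot, and variables do not carry over. Pictures are saved under pics/ and viewed, and the job is handed in when it is done.

Besides the shell and the picture viewer there is one more tool, called as name(argument=value, ...), one argument or row to a line, values as JSON. step_arm: Moves the arm, as the interface text tells. Its arguments: {"type":"object","properties":{"series":{"type":"array","items":{"type":"array"}},"fingers":{"type":"number"}},"required":["series"]}

```bash
mkdir -p pics && ls && cat > h.py <<'E'
import numpy as np, cv2
from bench import *
def save(f,name,scale=1,crop=None):
    im=f["frame"][:,:,::-1]
    if crop: l,t,r,b=crop; im=im[t:b,l:r]
    if scale!=1: im=cv2.resize(im,None,fx=scale,fy=scale,interpolation=cv2.INTER_CUBIC)
    cv2.imwrite("pics/"+name,im)
def ray(f,uv):
    E=np.array(f["extrinsics"]);K=np.array(f["mtx"]);R=E[:3,:3];t=E[:3,3]
    d=np.linalg.inv(K)@np.array([uv[0],uv[1],1.0]); d=np.array([d[0],-d[1],-d[2]])
    return -R.T@t, R.T@d
def px2w(f,uv,z):
    o,d=ray(f,uv); s=(z-o[2])/d[2]; return o+s*d
def w2px(f,p):
    E=np.array(f["extrinsics"]);K=np.array(f["mtx"]);c=E[:3,:3]@np.array(p)+E[:3,3]
    q=K@np.array([c[0],-c[1],-c[2]]); return q[:2]/q[2]
E
python3 - <<'E'
from h import *
s=read_state(); print({k:np.round(v,3) for k,v in s.items()}, nose_length)
for n in ["top","side","wrist"]:
    f=grab_frame(n); save(f,n+"0.png",1.5); print(n,f.keys())
    if n!="wrist":
        for q in ["nut_a","pan","bearing","socket_a","deep_socket","case","mug","wrench"]:
            for r in landmark_of(q,f)[:5]: print(n,q,r,np.round(px2w(f,r["xy"],0),3))
E
```

```text
pics
{'time_s': np.float64(0.0), 'joint_pos': array([-1.119,  0.241,  0.004,  1.335,  0.   ,  1.571]), 'joint_vel': array([-0.   ,  0.001, -0.001, -0.001, -0.   ,  0.001]), 'joint_efforts': array([-0.0000e+00, -3.7231e+01,  2.5241e+01,  1.7000e-02, -0.0000e+00,
        0.0000e+00]), 'tool_pos': array([ 0.218, -0.449,  0.252]), 'ee_rot': array([-0.001,  0.848, -0.531, -0.001]), 'force': array([ 1.239, -0.375,  0.351]), 'wrist_torque': array([ 0.033, -0.033, -0.001]), 'opening': np.float64(0.086)} 0.022
top dict_keys(['frame', 'mtx', 'extrinsics', 'shot'])
top nut_a {'xy': [197.6, 222.3], 'p': 0.69} [0.446 0.172 0.   ]
top nut_a {'xy': [329.7, 186.4], 'p': 0.63} [ 0.555 -0.204  0.   ]
top nut_a {'xy': [170.7, 211.7], 'p': 0.6} [0.476 0.25  0.   ]
top nut_a {'xy': [280.6, 214.4], 'p': 0.59} [ 0.472 -0.063  0.   ]
top nut_a {'xy': [323.0, 213.9], 'p': 0.52} [ 0.475 -0.184  0.   ]
top pan {'xy': [206.9, 144.6], 'p': 0.57} [0.674 0.153 0.   ]
top pan {'xy': [234.0, 212.4], 'p': 0.34} [0.476 0.07  0.   ]
top bearing {'xy': [235.0, 209.4], 'p': 0.7} [0.485 0.067 0.   ]
top bearing {'xy': [25
[... 1198 characters left out ...]
.2], 'p': 0.57} [ 0.694 -0.002  0.   ]
side socket_a {'xy': [305.1, 252.4], 'p': 0.63} [0.358 0.103 0.   ]
side socket_a {'xy': [328.1, 199.9], 'p': 0.56} [ 0.374 -0.127  0.   ]
side socket_a {'xy': [331.9, 153.6], 'p': 0.2} [ 0.445 -0.408  0.   ]
side deep_socket {'xy': [204.1, 198.2], 'p': 0.68} [0.693 0.008 0.   ]
side case {'xy': [237.5, 173.9], 'p': 0.88} [ 0.673 -0.153  0.   ]
side case {'xy': [204.8, 197.0], 'p': 0.43} [0.694 0.002 0.   ]
side mug {'xy': [169.5, 350.6], 'p': 0.81} [0.483 0.436 0.   ]
side mug {'xy': [179.2, 229.5], 'p': 0.49} [0.671 0.155 0.   ]
side wrench {'xy': [330.8, 151.6], 'p': 0.72} [ 0.453 -0.421  0.   ]
wrist dict_keys(['frame', 'mtx', 'extrinsics', 'shot'])
```

View pics/top0.png

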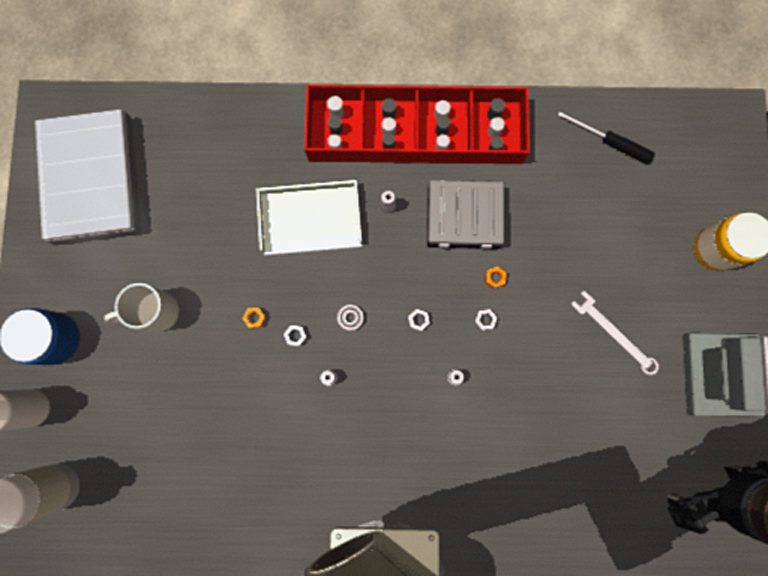

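View pics/side0.png

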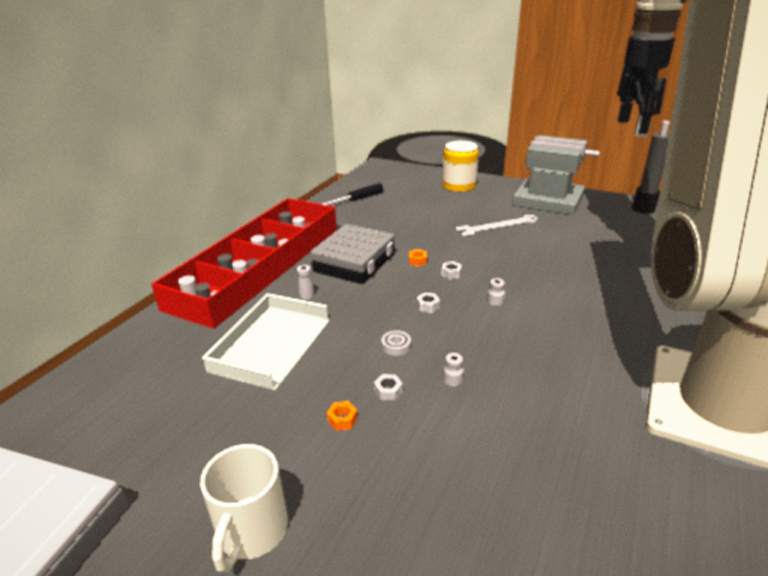

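The two views agree. There are five nut-shaped things (pixels in the 1.5x top picture):
- **Steel hexagons, these are the targets:** (295,335), (420,319) and (486,319).
- **Orange look-alikes, to be left alone:** (254,317) and (497,277).
- **Bearing:** the round thing at (350,317).

I'll confirm this in an enlarged crop and measure the pan.

```bash
python3 - <<'E'
from h import *
f=grab_frame("top"); save(f,"top1.png",4,(160,115,350,262))
im=f["frame"].astype(int)
hsv=cv2.cvtColor(f["frame"],cv2.COLOR_RGB2HSV)
m=((hsv[...,2]>150)&(hsv[...,1]<70)).astype(np.uint8)
m=cv2.morphologyEx(m,cv2.MORPH_CLOSE,np.ones((3,3)))
n,l,st,c=cv2.connectedComponentsWithStats(m)
for i in range(1,n):
    if 15<st[i,4]<4000 and 160<c[i][0]<350 and 110<c[i][1]<262:
        x0,y0,w,h=st[i,:4]; ctr=[x0+(w-1)/2,y0+(h-1)/2]
        print(st[i],np.round(c[i],1),np.round(px2w(f,ctr,0.014),3))
    if st[i,4]>1500 and 160<c[i][0]<260 and 110<c[i][1]<200: 
        cn=cv2.findContours((l==i).astype(np.uint8),0,2)[0][0]; print("pan",cv2.boxPoints(cv2.minAreaRect(cn)))
E
```

```text
[ 170  120   71   50 3007] [205.6 144.9] [0.67  0.157 0.014]
pan [[169.08966  125.075874]
 [237.28278  119.393105]
 [241.02072  164.24829 ]
 [172.8276   169.93106 ]]
[ 286  120   49   45 1933] [310.6 141.4] [ 0.681 -0.146  0.014]
[254 127   9   9  66] [258.  130.9] [0.712 0.004 0.014]
[225 203  17  17 209] [232.9 211.1] [0.479 0.072 0.014]
[272 206  14  15 107] [278.6 212.8] [ 0.475 -0.056  0.014]
[317 206  14  14 104] [323.6 212.7] [ 0.478 -0.183  0.014]
[189 217  15  14 108] [196.  223.2] [0.442 0.175 0.014]
[213 247  10  10  67] [217.7 251.6] [0.365 0.112 0.014]
[298 246  11  11  74] [303.3 251.2] [ 0.37  -0.125  0.014]
```

View pics/top1.png

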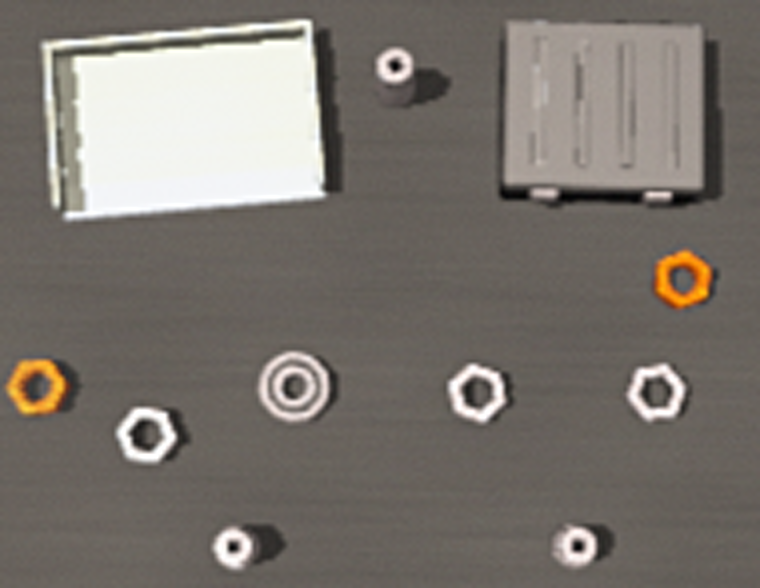

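The crop confirms it: the steel hexagons are at crop pixels (148,435), (477,393) and (657,392), the orange ones at (38,386) and (683,278), and the bearing at (294,386). Next I fit the pan pose.

```bash
python3 - <<'E'
from h import *
from scipy.optimize import least_squares
f=grab_frame("top")
obs=np.array([[65,218],[325,197],[43,42],[310,20]])/4+np.array([160,115])-0.4
mdl=np.array([[-.062,.0935,0],[-.062,-.0935,0],[.0615,.0965,.031],[.0615,-.0965,.031]])
def proj(p):
    c,s=np.cos(p[2]),np.sin(p[2]); return np.array([w2px(f,[p[0]+c*m[0]-s*m[1],p[1]+s*m[0]+c*m[1],m[2]]) for m in mdl])
r=least_squares(lambda p:(proj(p)-obs).ravel(),[.67,.155,0]); print(r.x,np.degrees(r.x[2]),r.fun.round(1))
E
```

```text
[0.66968759 0.15334537 0.10025747] 5.744330113245377 [ 0.1  0.3 -0.4  0.1 -0.1 -0.1  0.4 -0.3]
```

step_arm(
  series=[
    [[0,0,0],[0,0,-7]],
    [[0,0,0],[0,0,-7]],
    [[0,0,0],[0,0,-7]],
    [[0,0,0],[0,0,-7]],
    [[0,0,0],[0,0,-7]],
    [[0,0,0],[0,0,-7]],
    [[0,0,0],[0,0,-7]],
    [[0,0,0],[0,0,-7]],
    [[0,0,0],[0,0,-7]],
    [[0,0,0],[0,0,-7]],
  ],
  fingers=-0.4,
)

```text
time_s: 1.88
tool_pos: [0.2183, -0.4498, 0.2533]
ee_rot: [0.0, 0.998, 0.067, 0.0]
force: [1.0, -0.6, -0.2]
opening: 0.0256
```

step_arm(
  series=[
    [[0,0,0],[0,0,-7]],
    [[0,0,0],[0,0,-7]],
    [[0,0,0],[0,0,-7]],
    [[0,0,0],[0,0,-7]],
    [[0,0,0],[0,0,-7]],
    [[0,0,0],[0,0,-7]],
    [[0,0,0],[0,0,-7]],
    [[0,0,0],[0,0,-7]],
    [[0,0,0],[0,0,-7]],
    [[0,0,0],[0,0,-7]],
  ],
)

```text
time_s: 2.72
tool_pos: [0.2183, -0.4498, 0.2533]
ee_rot: [0.0, 0.77, 0.638, -0.0]
force: [-0.3, 0.5, 0.0]
opening: 0.0259
```

```bash
cat >> h.py <<'E'
def go(x,y,z,phi):
    s=read_state(); q=np.array(s["ee_rot"]); p=np.array(s["tool_pos"])
    from scipy.spatial.transform import Rotation as Ro
    R=Ro.from_quat([q[1],q[2],q[3],q[0]]).as_matrix()
    ph=np.degrees(np.arctan2(R[1,1],R[0,1]))
    print("t",s["time_s"],"pos",p.round(4),"phi",round(ph,2),"tilt",np.round(R[2],3),"F",np.round(s["force"],1))
    print(" turn first about z:",round(-((phi-ph+180)%360-180),2)," shift now-axes:",np.round(R.T@(np.array([x,y,z])-p)*1000,1))
    a=np.radians(phi); d=np.array([x,y,z])-p
    print(" shift after turn:",np.round([(-np.sin(a)*d[0]+np.cos(a)*d[1])*1000,(np.cos(a)*d[0]+np.sin(a)*d[1])*1000,-d[2]*1000],1))
E
python3 -c "
from h import *
go(.395,.169,.12,6)"
```

```text
t 2.7167 pos [ 0.2183 -0.4498  0.2533] phi -10.73 tilt [-0.  0. -1.] F [-0.3  0.5  0. ]
 turn first about z: -16.73  shift now-axes: [640.9  58.4 133.3]
 shift after turn: [597.  240.4 133.3]
```

step_arm(
  series=[
    [[0,0,0],[0,0,-5.6]],
    [[0,0,0],[0,0,-5.6]],
    [[0,0,0],[0,0,-5.5]],
    [[30,12,0],[0,0,0]],
    [[37,15,0],[0,0,0]],
    [[37,15,0],[0,0,0]],
    [[37,15,0],[0,0,0]],
    [[37,15,0],[0,0,0]],
    [[37,15,0],[0,0,0]],
    [[37,15,0],[0,0,0]],
  ],
)

```text
time_s: 3.55
tool_pos: [0.2903, -0.1857, 0.2513]
ee_rot: [0.002, 0.668, 0.744, -0.001]
force: [0.7, 0.3, -0.8]
opening: 0.0254
```

step_arm(
  series=[
    [[37,15,0],[0,0,0]],
    [[37,15,0],[0,0,0]],
    [[37,15,0],[0,0,0]],
    [[37,15,0],[0,0,0]],
    [[37,15,0],[0,0,0]],
    [[37,15,0],[0,0,0]],
    [[37,15,0],[0,0,0]],
    [[37,15,10],[0,0,0]],
    [[30,10,20],[0,0,0]],
    [[0,0,0],[0,0,0]],
  ],
)

```text
time_s: 4.38
tool_pos: [0.3879, 0.1746, 0.2243]
ee_rot: [0.008, 0.665, 0.746, 0.007]
force: [0.2, -0.8, 1.1]
opening: 0.0255
```

```bash
python3 -c "
from h import *
go(.395,.169,.12,6)
f=grab_frame('wrist'); save(f,'w1.png',1.5)
for r in landmark_of('nut_a',f)[:4]: print(r,px2w(f,r['xy'],0).round(3))
for q in ['bearing','socket_a']: 
  for r in landmark_of(q,f)[:2]: print(q,r,px2w(f,r['xy'],0).round(3))
"
```

```text
t 4.3833 pos [0.3879 0.1746 0.2243] phi 6.58 tilt [-0.003  0.021 -1.   ] F [ 0.2 -0.8  1.1]
 turn first about z: 0.58  shift now-axes: [ -6.1   4.3 104.4]
 shift after turn: [ -6.3   6.5 104.3]
{'xy': [69.0, 204.0], 'p': 0.95} [ 0.471 -0.057  0.   ]
{'xy': [242.6, 203.6], 'p': 0.79} [0.444 0.171 0.   ]
{'xy': [298.8, 229.2], 'p': 0.64} [0.472 0.251 0.   ]
bearing {'xy': [168.2, 217.7], 'p': 0.75} [0.475 0.074 0.   ]
socket_a {'xy': [3.0, 122.3], 'p': 0.9} [ 0.373 -0.128  0.   ]
socket_a {'xy': [200.4, 137.2], 'p': 0.76} [0.364 0.11  0.   ]
```

View pics/w1.png

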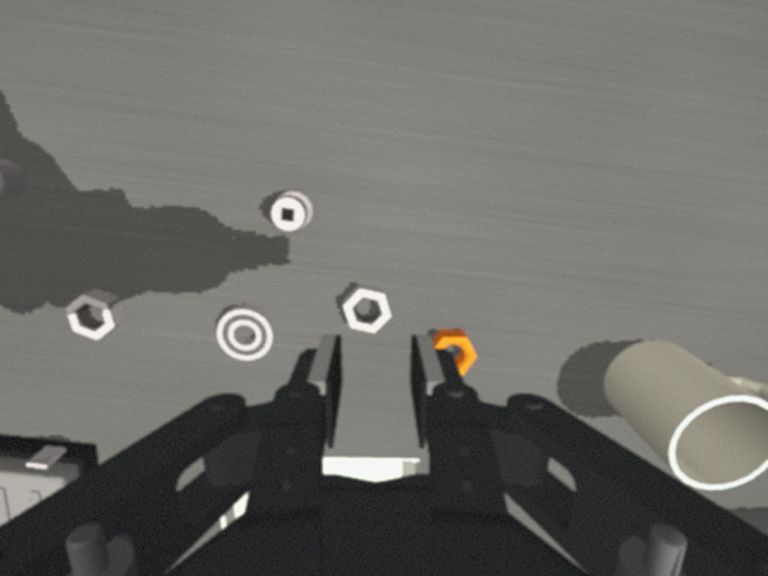

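step_arm(
  series=[
    [[0,0,0],[1.2,0.2,0.6]],
    [[-6,5,25],[0,0,0]],
    [[0,0,25],[0,0,0]],
    [[0,0,20],[0,0,0]],
    [[0,0,10],[0,0,0]],
    [[0,0,0],[0,0,0]],
  ],
)

```text
time_s: 5.08
tool_pos: [0.3978, 0.1572, 0.151]
ee_rot: [0.002, 0.678, 0.735, 0.005]
force: [-1.0, -0.6, -0.2]
opening: 0.0253
```

```bash
python3 -c "
from h import *
go(.395,.168,.034,6)
"
```

```text
t 5.0833 pos [0.3978 0.1572 0.151 ] phi 4.55 tilt [ 0.003  0.01  -1.   ] F [-1.  -0.6 -0.2]
 turn first about z: -1.45  shift now-axes: [ 10.6  -3.1 117. ]
 shift after turn: [ 11.1  -1.6 117. ]
```

step_arm(
  series=[
    [[4,0,20],[0.6,0,-1.4]],
    [[4,0,25],[0,0,0]],
    [[3,-1,25],[0,0,0]],
    [[0,0,20],[0,0,0]],
    [[0,0,5],[0,0,0]],
    [[0,0,0],[0,0,0]],
    [[0,0,0],[0,0,0]],
  ],
)

```text
time_s: 5.67
tool_pos: [0.4035, 0.1637, 0.0615]
ee_rot: [0.001, 0.676, 0.737, 0.006]
force: [-0.8, -0.7, 0.4]
opening: 0.0255
```

```bash
python3 -c "
from h import *
go(.395,.168,.034,6)
f=grab_frame('side'); save(f,'s1.png',5,(210,190,360,310))
print(w2px(f,[.395,.168,.02]))
"
```

```text
t 5.6667 pos [0.4035 0.1637 0.0615] phi 4.99 tilt [ 0.007  0.01  -1.   ] F [-0.8 -0.7  0.4]
 turn first about z: -1.01  shift now-axes: [ 4.8 -8.4 27.5]
 shift after turn: [ 5.2 -8.  27.5]
[278.72158165 259.0546861 ]
```

View pics/s1.png

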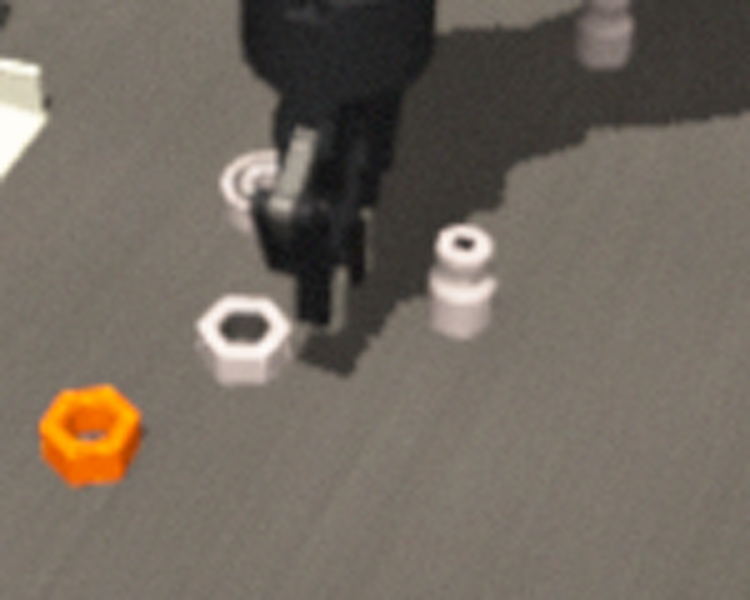

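step_arm(
  series=[
    [[3,-6,10],[0.6,0.4,-1]],
    [[3,-3,8],[0,0,0]],
    [[0,0,6],[0,0,0]],
    [[0,0,2],[0,0,0]],
    [[0,0,0],[0,0,0]],
    [[0,0,0],[0,0,0]],
  ],
)

```text
time_s: 6.22
tool_pos: [0.3966, 0.171, 0.0374]
ee_rot: [-0.004, 0.669, 0.744, 0.009]
force: [-0.7, 1.3, -0.4]
opening: 0.0256
```

```bash
python3 -c "
from h import *
go(.395,.168,.030,6)
f=grab_frame('side'); save(f,'s2.png',6,(240,210,340,300))
for p in [(.387,.182,0),(.409,.182,0),(.387,.182,.01),(.409,.182,.01),(.409,.155,.0)]: print(p,(w2px(f,p)-[240,210])*6)
"
```

```text
t 6.2167 pos [0.3966 0.171  0.0374] phi 6.08 tilt [ 0.018  0.007 -1.   ] F [-0.7  1.3 -0.4]
 turn first about z: 0.08  shift now-axes: [-2.9 -2.   7.4]
 shift after turn: [-2.8 -1.9  7.4]
(0.387, 0.182, 0) [236.78581645 367.19105545]
(0.409, 0.182, 0) [180.56054919 348.61778708]
(0.387, 0.182, 0.01) [237.13244386 346.69125998]
(0.409, 0.182, 0.01) [180.50952803 328.21224974]
(0.409, 0.155, 0.0) [210.81635386 301.52473796]
```

View pics/s2.png

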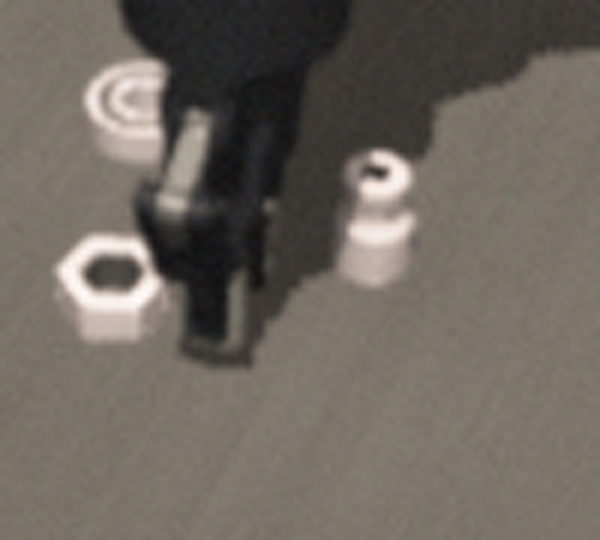

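step_arm(
  series=[
    [[0,0,3],[0.4,-1,0]],
    [[-2,-2,3],[0,0,0]],
    [[0,0,2],[0,0,0]],
    [[0,0,0],[0,0,0]],
    [[0,0,0],[0,0,0]],
  ],
)

```text
time_s: 6.68
tool_pos: [0.3953, 0.169, 0.0291]
ee_rot: [0.001, 0.668, 0.744, -0.0]
force: [-0.7, -0.0, 0.5]
opening: 0.0255
```

```bash
python3 -c "
from h import *
go(.395,.168,.028,6)
f=grab_frame('side'); save(f,'s3.png',6,(240,210,340,300))
f=grab_frame('wrist'); save(f,'w3.png',1.5)
"
```

```text
t 6.6833 pos [0.3953 0.169  0.0291] phi 6.1 tilt [-0.001  0.001 -1.   ] F [-0.7 -0.   0.5]
 turn first about z: 0.1  shift now-axes: [-1.  -0.4  1.1]
 shift after turn: [-1.  -0.4  1.1]
```

View pics/s3.png

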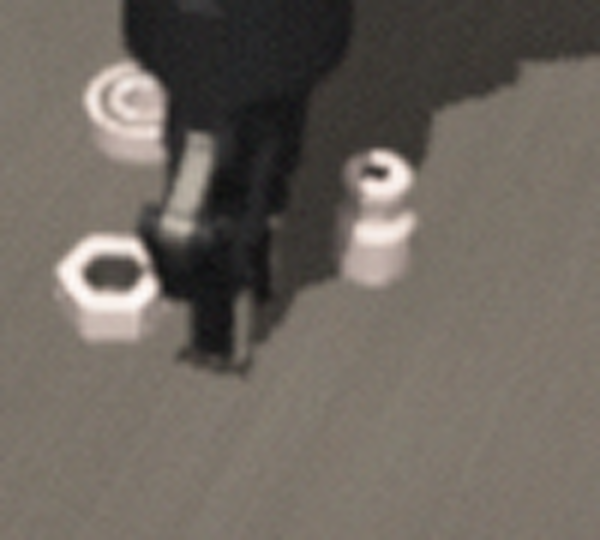

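View pics/w3.png

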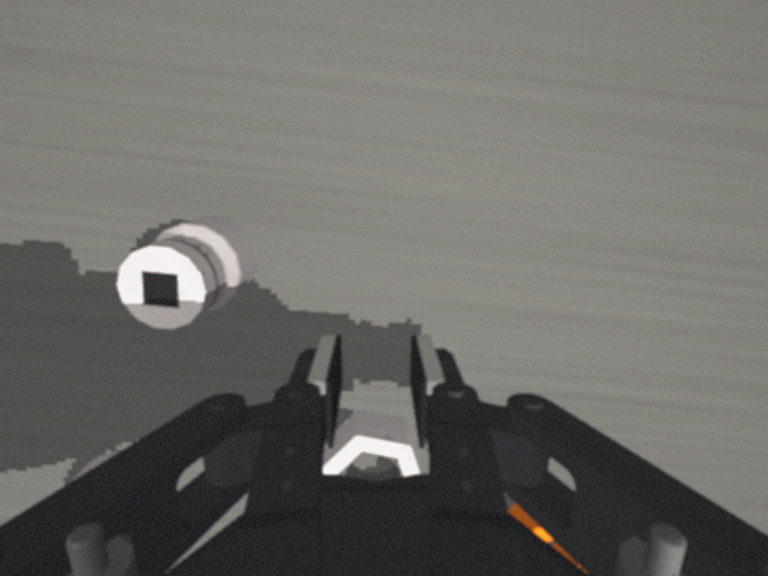

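step_arm(
  series=[
    [[-1,5,1],[0,0,0]],
    [[0,5,0],[0,0,0]],
    [[0,5,0],[0,0,0]],
    [[0,5,0],[0,0,0]],
    [[0,5,0],[0,0,0]],
    [[0,5,0],[0,0,0]],
    [[0,6,0],[0,0,0]],
    [[0,7,0],[0,0,0]],
    [[0,8,0],[0,0,0]],
    [[0,8,0],[0,0,0]],
  ],
)

```text
time_s: 7.62
tool_pos: [0.4585, 0.1743, 0.0281]
ee_rot: [-0.0, 0.669, 0.744, -0.001]
force: [0.3, -0.4, 1.1]
opening: 0.0259
```

```bash
python3 -c "
from h import *
go(.66,.199,.028,6)
f=grab_frame('top'); save(f,'t2.png',4,(160,115,350,262))
"
```

```text
t 7.6167 pos [0.4585 0.1743 0.0281] phi 6.09 tilt [-0.001 -0.001 -1.   ] F [ 0.3 -0.4  1.1]
 turn first about z: 0.09  shift now-axes: [ 3.20e+00  2.03e+02 -2.00e-01]
 shift after turn: [3.50e+00 2.03e+02 1.00e-01]
```

View pics/t2.png

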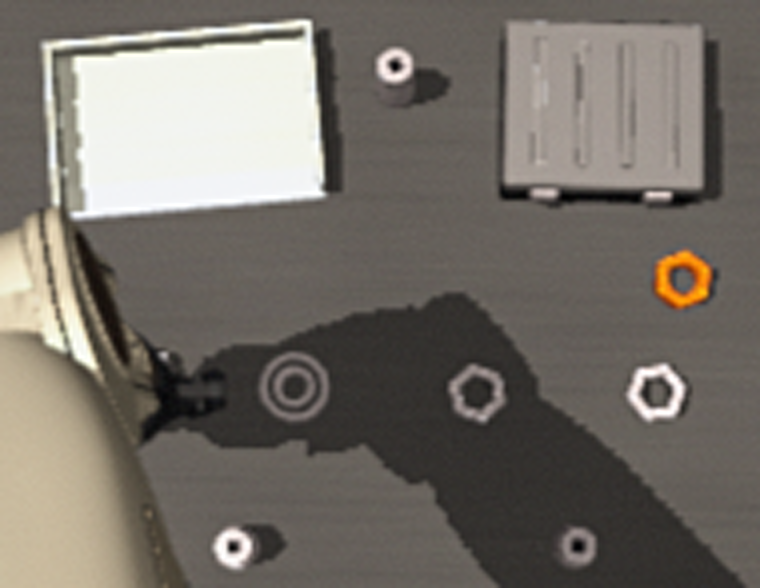

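step_arm(
  series=[
    [[0,8,0],[0,0,0]],
    [[0,8,0],[0,0,0]],
    [[0,8,0],[0,0,0]],
    [[0,8,0],[0,0,0]],
    [[0,8,0],[0,0,0]],
    [[0,8,0],[0,0,0]],
    [[1,8,0],[0,0,0]],
    [[1,8,0],[0,0,0]],
    [[1,8,0],[0,0,0]],
    [[0,5,0],[0,0,0]],
  ],
)

```text
time_s: 8.5
tool_pos: [0.5441, 0.1862, 0.0279]
ee_rot: [0.001, 0.669, 0.743, -0.0]
force: [-0.1, -0.8, 0.3]
opening: 0.0255
```

```bash
python3 -c "
from h import *
go(.66,.199,.028,6)
f=grab_frame('side'); save(f,'s4.png',5,(130,190,290,310))
f=grab_frame('wrist'); save(f,'w4.png',1.5)
"
```

```text
t 8.5 pos [0.5441 0.1862 0.0279] phi 6.04 tilt [-0.001  0.    -1.   ] F [-0.1 -0.8  0.3]
 turn first about z: 0.04  shift now-axes: [ 5.000e-01  1.166e+02 -1.000e-01]
 shift after turn: [ 6.000e-01  1.166e+02 -1.000e-01]
```

View pics/s4.png

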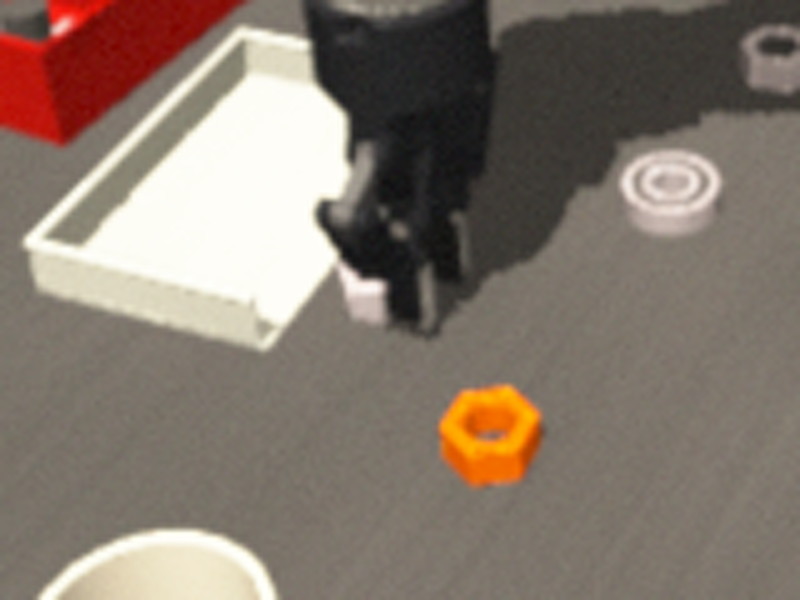

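View pics/w4.png

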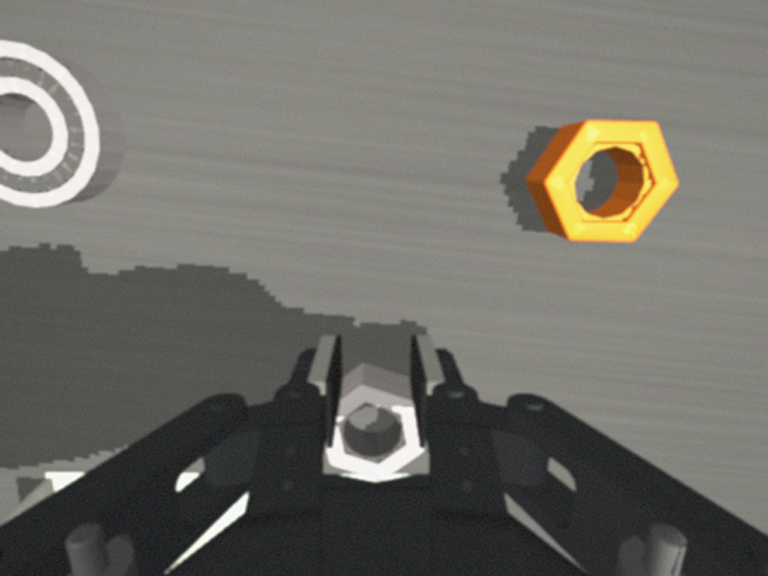

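step_arm(
  series=[
    [[0,6,0],[0,0,0]],
    [[0,6,0],[0,0,0]],
    [[0,6,0],[0,0,0]],
    [[0,6,0],[0,0,0]],
    [[0,6,0],[0,0,0]],
    [[0,6,0],[0,0,0]],
    [[0,6,0],[0,0,0]],
    [[0,6,0],[0,0,0]],
    [[0,6,0],[0,0,0]],
    [[0,6,0],[0,0,0]],
  ],
)

```text
time_s: 9.43
tool_pos: [0.6065, 0.1923, 0.0273]
ee_rot: [-0.001, 0.669, 0.743, -0.002]
force: [-1.5, 0.7, 1.0]
opening: 0.0258
```

```bash
python3 -c "
from h import *
go(.66,.199,.028,6)
f=grab_frame('side'); save(f,'s5.png',5,(130,190,290,310))
"
```

```text
t 9.4333 pos [0.6065 0.1923 0.0273] phi 6.06 tilt [-0.002 -0.005 -1.   ] F [-1.5  0.7  1. ]
 turn first about z: 0.06  shift now-axes: [ 1.  53.9 -0.9]
 shift after turn: [ 1.  53.9 -0.7]
```

View pics/s5.png

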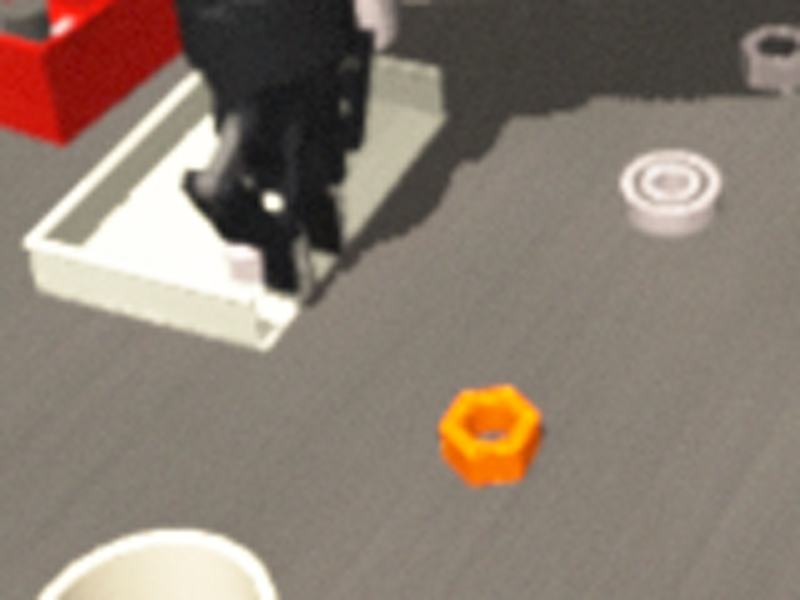

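step_arm(
  series=[
    [[0,6,-1],[-0.3,0,0]],
    [[0,6,0],[0,0,0]],
    [[0,6,0],[0,0,0]],
    [[0,6,0],[0,0,0]],
    [[0,6,0],[0,0,0]],
    [[0,6,0],[0,0,0]],
    [[0,5,0],[0,0,0]],
    [[0,4,0],[0,0,0]],
    [[0,3,0],[0,0,0]],
    [[0,2,0],[0,0,0]],
  ],
)

```text
time_s: 10.32
tool_pos: [0.6637, 0.1983, 0.028]
ee_rot: [0.002, 0.669, 0.743, 0.001]
force: [-1.2, 0.8, 1.4]
opening: 0.026
```

```bash
python3 -c "
from h import *
go(.66,.199,.028,6)
f=grab_frame('side'); save(f,'s6.png',5,(130,190,290,310))
f=grab_frame('wrist'); save(f,'w6.png',1.5)
"
```

```text
t 10.3167 pos [0.6637 0.1983 0.028 ] phi 6.03 tilt [-0.002  0.004 -1.   ] F [-1.2  0.8  1.4]
 turn first about z: 0.03  shift now-axes: [ 1.1 -3.6 -0. ]
 shift after turn: [ 1.1 -3.6 -0. ]
```

View pics/s6.png

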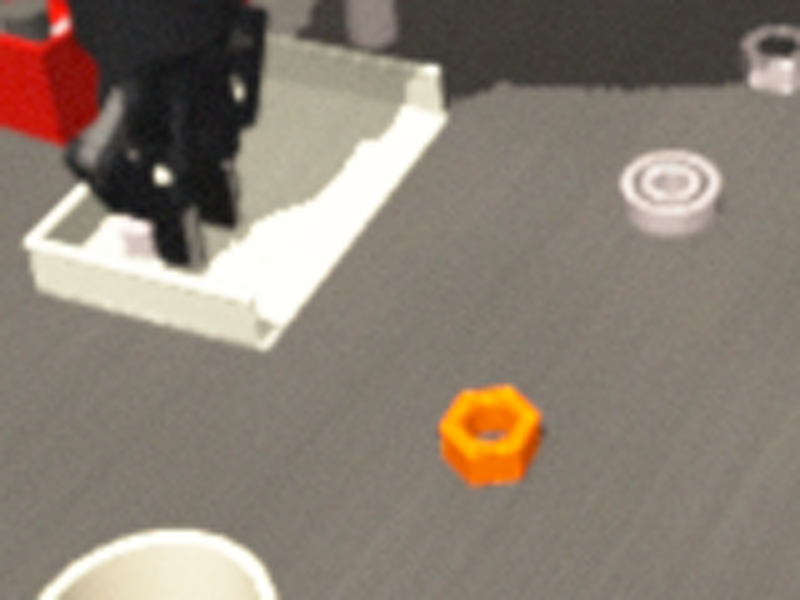

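View pics/w6.png

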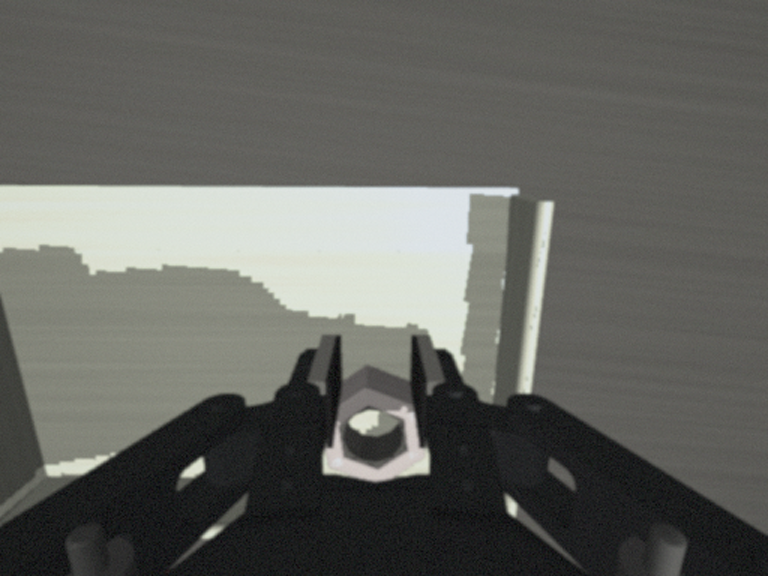

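step_arm(
  series=[
    [[0,-4,0],[0,0,0]],
    [[0,-8,0],[0,0,0]],
    [[0,-10,0],[0,0,0]],
    [[0,-6,0],[0,0,0]],
    [[0,0,-15],[0,0,0]],
    [[0,0,-25],[0,0,0]],
    [[0,0,-25],[0,0,0]],
    [[0,-5,-15],[0,0,0]],
    [[0,-20,0],[0,0,-6]],
    [[0,-20,0],[0,0,-6]],
  ],
)

```text
time_s: 11.25
tool_pos: [0.5877, 0.1883, 0.1095]
ee_rot: [0.002, 0.585, 0.811, 0.001]
force: [0.4, -0.3, 0.7]
opening: 0.0258
```

```bash
python3 -c "
from h import *
go(.435,-.0795,.1,30)
"
```

```text
t 11.25 pos [0.5877 0.1883 0.1095] phi 18.41 tilt [-0.003  0.004 -1.   ] F [ 0.4 -0.3  0.7]
 turn first about z: -11.59  shift now-axes: [-205.8 -229.4    9.3]
 shift after turn: [-155.6 -266.1    9.5]
```

step_arm(
  series=[
    [[0,-15,0],[0,0,-6]],
    [[0,-15,0],[0,0,-6]],
    [[-20,-30,0],[0,0,0]],
    [[-23,-35,0],[0,0,0]],
    [[-23,-35,0],[0,0,0]],
    [[-23,-35,0],[0,0,0]],
    [[-23,-35,0],[0,0,0]],
    [[-20,-30,0],[0,0,0]],
    [[-10,-15,0],[0,0,0]],
    [[0,0,0],[0,0,0]],
  ],
)

```text
time_s: 12.08
tool_pos: [0.4398, -0.0595, 0.1116]
ee_rot: [0.006, 0.486, 0.874, 0.003]
force: [-0.0, 1.0, -0.2]
opening: 0.0256
```

```bash
python3 -c "
from h import *
go(.435,-.0795,.1,30)
f=grab_frame('wrist'); save(f,'w7.png',1.5)
for r in landmark_of('nut_a',f)[:4]: print(r,px2w(f,r['xy'],0).round(3))
for r in landmark_of('bearing',f)[:2]: print(r,px2w(f,r['xy'],0).round(3))
"
```

```text
t 12.0833 pos [ 0.4398 -0.0595  0.1116] phi 31.82 tilt [-0.008  0.012 -1.   ] F [-0.   1.  -0.2]
 turn first about z: 1.82  shift now-axes: [-14.3 -14.8  11.5]
 shift after turn: [-14.9 -14.2  11.6]
{'xy': [104.2, 151.4], 'p': 0.94} [ 0.476 -0.182  0.   ]
{'xy': [235.8, 222.7], 'p': 0.87} [ 0.473 -0.055  0.   ]
{'xy': [44.2, 217.3], 'p': 0.87} [ 0.561 -0.205 -0.   ]
```

View pics/w7.png

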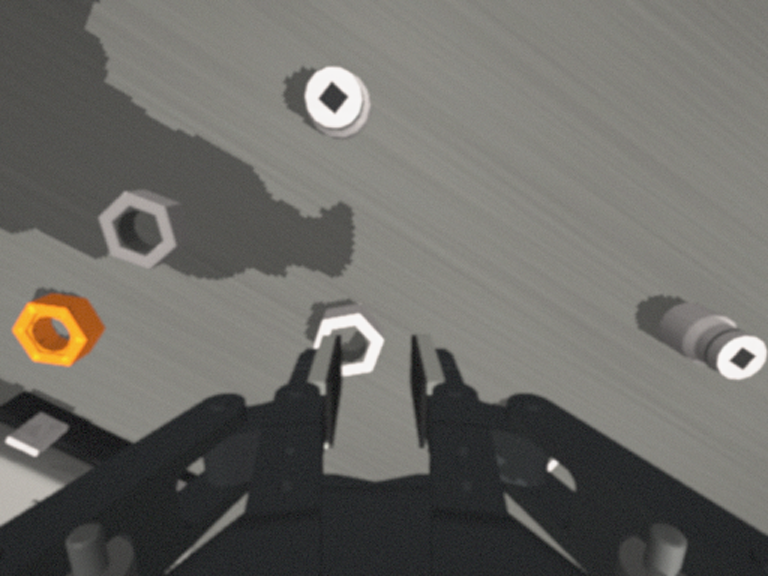

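step_arm(
  series=[
    [[-7,-8,0],[0.6,0.4,1.6]],
    [[-6,-6,10],[0,0,0]],
    [[0,0,20],[0,0,0]],
    [[0,0,20],[0,0,0]],
    [[0,0,15],[0,0,0]],
    [[0,0,5],[0,0,0]],
    [[0,0,0],[0,0,0]],
  ],
)

```text
time_s: 12.82
tool_pos: [0.4451, -0.0719, 0.041]
ee_rot: [0.004, 0.494, 0.87, 0.003]
force: [0.5, 0.2, 0.0]
opening: 0.0256
```

```bash
python3 -c "
from h import *
go(.434,-.0775,.028,30)
"
```

```text
t 12.8167 pos [ 0.4451 -0.0719  0.041 ] phi 30.82 tilt [-0.005  0.009 -1.   ] F [0.5 0.2 0. ]
 turn first about z: 0.82  shift now-axes: [  0.9 -12.5  12.9]
 shift after turn: [  0.7 -12.4  13. ]
```

step_arm(
  series=[
    [[0,-6,0],[0.5,0.3,0.8]],
    [[0,-5,3],[0,0,0]],
    [[0,0,5],[0,0,0]],
    [[0,0,3],[0,0,0]],
    [[0,0,0],[0,0,0]],
    [[0,0,0],[0,0,0]],
  ],
)

```text
time_s: 13.32
tool_pos: [0.4374, -0.0774, 0.0314]
ee_rot: [0.001, 0.5, 0.866, 0.0]
force: [0.8, -0.1, 0.1]
opening: 0.0253
```

```bash
python3 -c "
from h import *
go(.434,-.0775,.028,30)
f=grab_frame('wrist'); save(f,'w8.png',1.5)
"
```

```text
t 13.3167 pos [ 0.4374 -0.0774  0.0314] phi 30.03 tilt [-0.002  0.002 -1.   ] F [ 0.8 -0.1  0.1]
 turn first about z: 0.03  shift now-axes: [ 1.6 -3.   3.4]
 shift after turn: [ 1.6 -2.9  3.4]
```

View pics/w8.png

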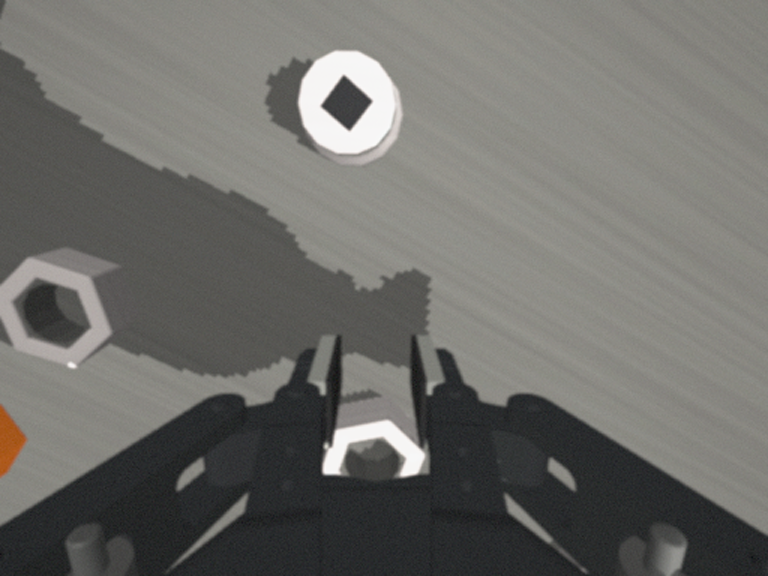

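step_arm(
  series=[
    [[0,0,3],[0,0,0]],
    [[0,4,0],[0,0,0]],
    [[0,5,0],[0,0,0]],
    [[0,5,0],[0,0,0]],
    [[0,5,0],[0,0,0]],
    [[0,5,0],[0,0,0]],
    [[0,5,0],[0,0,0]],
    [[0,6,0],[0,0,0]],
    [[0,6,0],[0,0,0]],
    [[0,5,0],[0,0,0]],
  ],
)

```text
time_s: 14.2
tool_pos: [0.4805, -0.0527, 0.0287]
ee_rot: [0.001, 0.5, 0.866, -0.001]
force: [-1.2, -0.8, 0.3]
opening: 0.0256
```

```bash
python3 -c "
from h import *
go(.434,-.0775,.028,30)
f=grab_frame('wrist'); save(f,'w9.png',1.2)
"
```

```text
t 14.2 pos [ 0.4805 -0.0527  0.0287] phi 29.98 tilt [-0.002  0.    -1.   ] F [-1.2 -0.8  0.3]
 turn first about z: -0.02  shift now-axes: [  1.7 -52.7   0.7]
 shift after turn: [  1.7 -52.7   0.7]
```

View pics/w9.png

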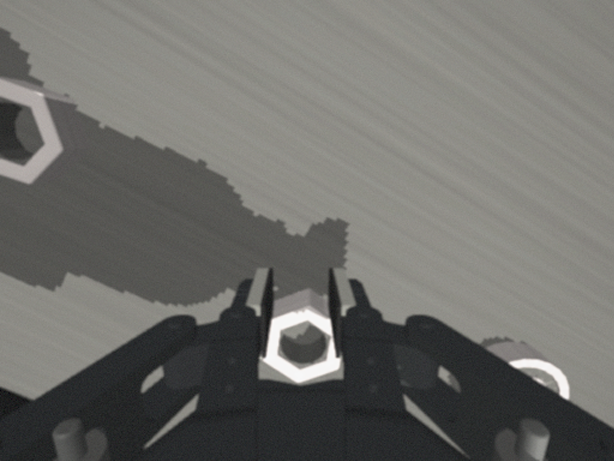

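step_arm(
  series=[
    [[-1.6,5,0],[0,0,-3.6]],
    [[-1.6,6,0],[0,0,-3.6]],
    [[-1.6,6,0],[0,0,-3.6]],
    [[-1.6,6,0],[0,0,-3.6]],
    [[-1.6,6,0],[0,0,-3.6]],
    [[-1.6,6,0],[0,0,-3.6]],
    [[-1.6,6,0],[0,0,-3.6]],
  ],
)

```text
time_s: 14.83
tool_pos: [0.5203, -0.0334, 0.0287]
ee_rot: [0.001, 0.29, 0.957, -0.002]
force: [-0.2, -0.7, 0.9]
opening: 0.0254
```

```bash
python3 -c "
from h import *
go(.55,.0,.028,80)
f=grab_frame('wrist'); save(f,'w10.png',1.2)
"
```

```text
t 14.8333 pos [ 0.5203 -0.0334  0.0287] phi 56.33 tilt [-0.002 -0.003 -1.   ] F [-0.2 -0.7  0.9]
 turn first about z: -23.67  shift now-axes: [-6.2 44.3  0.5]
 shift after turn: [-23.4  38.1   0.7]
```

View pics/w10.png

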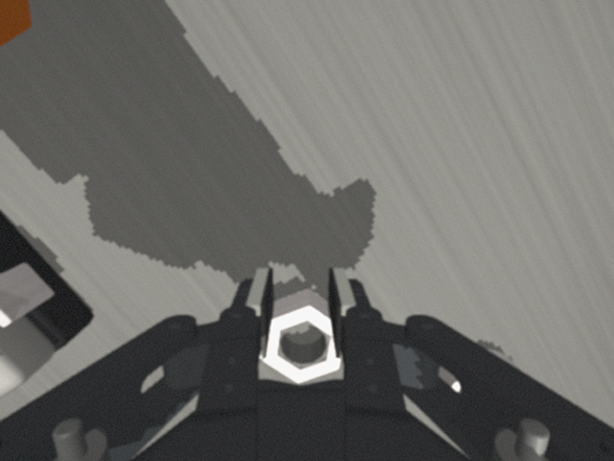

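step_arm(
  series=[
    [[-1.6,6,0],[0,0,-3.6]],
    [[-1.6,6,0],[0,0,-3.6]],
    [[-1.6,6,0],[0,0,-3.6]],
    [[-1.6,6,0],[0,0,-3.6]],
    [[-1.6,6,0],[0,0,-3.6]],
    [[-1.6,6,0],[0,0,-3.6]],
    [[0,7,0],[0,0,0]],
    [[0,7,0],[0,0,0]],
    [[0,7,0],[0,0,0]],
    [[0,7,0],[0,0,0]],
  ],
)

```text
time_s: 15.72
tool_pos: [0.5526, 0.0236, 0.0287]
ee_rot: [0.002, 0.104, 0.995, -0.004]
force: [-0.4, -1.8, 0.5]
opening: 0.0255
```

```bash
python3 -c "
from h import *
go(.55,.05,.028,80)
f=grab_frame('wrist'); save(f,'w11.png',1.2)
"
```

```text
t 15.7167 pos [0.5526 0.0236 0.0287] phi 78.06 tilt [-0.004 -0.007 -1.   ] F [-0.4 -1.8  0.5]
 turn first about z: -1.94  shift now-axes: [ 8.  25.3  0.5]
 shift after turn: [ 7.2 25.5  0.7]
```

View pics/w11.png

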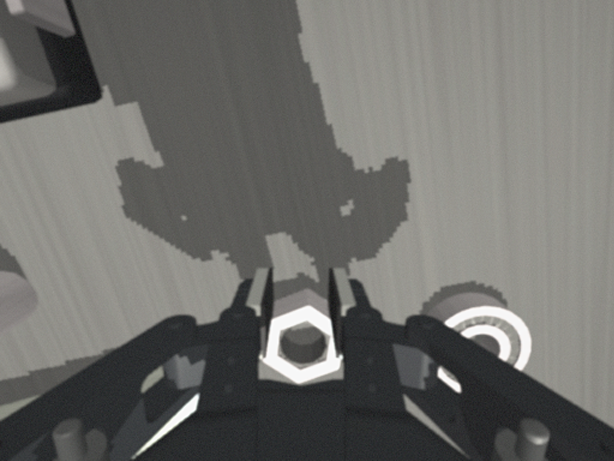

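step_arm(
  series=[
    [[-1,7,0],[-0.4,0,-2]],
    [[-1,7,0],[0,0,-2]],
    [[0,7,0],[0,0,0]],
    [[0,7,0],[0,0,0]],
    [[0,6,0],[0,0,0]],
    [[1,5,0],[0,0,3]],
    [[2,5,0],[0,0,4.8]],
    [[2,5,0],[0,0,4.8]],
  ],
)

```text
time_s: 16.43
tool_pos: [0.5587, 0.0795, 0.0285]
ee_rot: [0.002, 0.178, 0.984, 0.001]
force: [0.1, -2.1, 1.4]
opening: 0.0255
```

```bash
python3 -c "
from h import *
go(.55,.05,.028,80)
f=grab_frame('wrist'); save(f,'w12.png',1.2)
"
```

```text
t 16.4333 pos [0.5587 0.0795 0.0285] phi 69.46 tilt [-0.004  0.003 -1.   ] F [ 0.1 -2.1  1.4]
 turn first about z: -10.54  shift now-axes: [ -2.1 -30.7   0.5]
 shift after turn: [  3.5 -30.5   0.5]
```

View pics/w12.png

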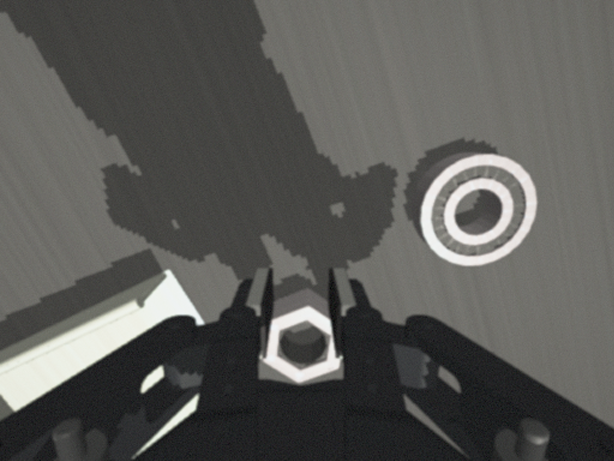

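step_arm(
  series=[
    [[2.1,4,0],[0,0,4.9]],
    [[2.1,4,0],[0,0,4.9]],
    [[2.1,4,0],[0,0,4.9]],
    [[2.1,4,0],[0,0,4.9]],
    [[2.1,4,0],[0,0,4.9]],
    [[2.1,4,0],[0,0,4.9]],
    [[2.1,4,0],[0,0,4.9]],
  ],
)

```text
time_s: 17.07
tool_pos: [0.5606, 0.1141, 0.0279]
ee_rot: [-0.001, 0.468, 0.884, 0.0]
force: [-0.4, -1.6, 0.4]
opening: 0.0253
```

```bash
python3 -c "
from h import *
go(.55,.05,.028,6)
f=grab_frame('wrist'); save(f,'w13.png',1.2)
"
```

```text
t 17.0667 pos [0.5606 0.1141 0.0279] phi 34.24 tilt [ 0.001  0.    -1.   ] F [-0.4 -1.6  0.4]
 turn first about z: 28.24  shift now-axes: [-47.  -44.8  -0.2]
 shift after turn: [-62.6 -17.2  -0.1]
```

View pics/w13.png

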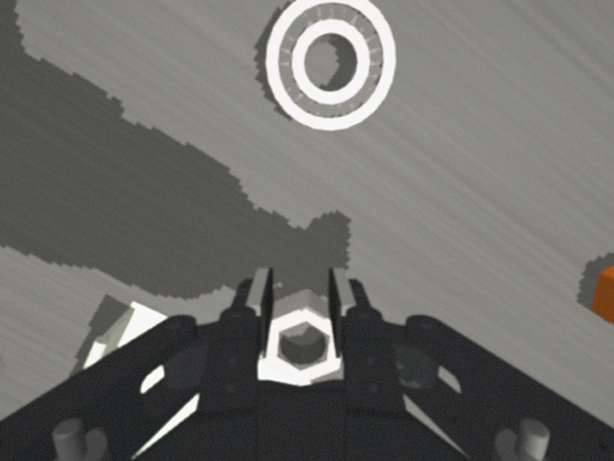

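step_arm(
  series=[
    [[2,4,0],[0,0,4.7]],
    [[2,4,0],[0,0,4.7]],
    [[2,4,0],[0,0,4.7]],
    [[2,4,0],[0,0,4.7]],
    [[2,4,0],[0,0,4.7]],
    [[2,4,0],[0,0,4]],
    [[0,5,0],[0,0,0]],
    [[0,5,0],[0,0,0]],
  ],
)

```text
time_s: 17.78
tool_pos: [0.5827, 0.1384, 0.0262]
ee_rot: [-0.006, 0.663, 0.749, -0.003]
force: [-2.8, -0.3, 4.0]
opening: 0.0255
```

```bash
python3 -c "
from h import *
go(.651,.14,.028,6)
f=grab_frame('wrist'); save(f,'w14.png',1.2)
f=grab_frame('side'); save(f,'s14.png',4,(130,170,290,310))
"
```

```text
t 17.7833 pos [0.5827 0.1384 0.0262] phi 6.98 tilt [ 0.004 -0.013 -1.   ] F [-2.8 -0.3  4. ]
 turn first about z: 0.98  shift now-axes: [-6.7 67.9 -2.7]
 shift after turn: [-5.6 68.1 -1.8]
```

View pics/w14.png

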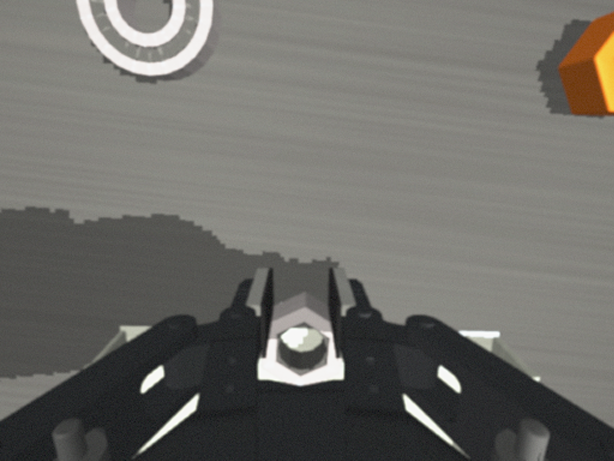

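View pics/s14.png

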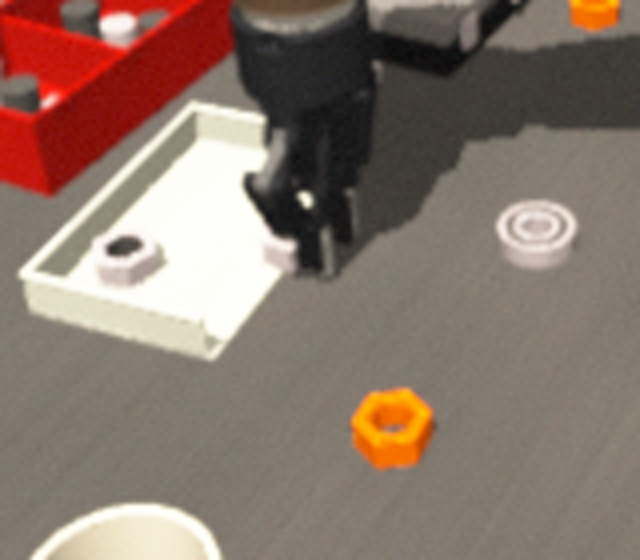

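step_arm(
  series=[
    [[0,5,-2],[-0.7,0.2,1]],
    [[-1,5,0],[0,0,0]],
    [[-1,5,0],[0,0,0]],
    [[-1,6,0],[0,0,0]],
    [[-1,6,0],[0,0,0]],
    [[0,6,0],[0,0,0]],
    [[0,6,0],[0,0,0]],
    [[0,6,0],[0,0,0]],
  ],
)

```text
time_s: 18.55
tool_pos: [0.6332, 0.1386, 0.028]
ee_rot: [-0.002, 0.669, 0.743, 0.004]
force: [-0.7, -0.5, 1.1]
opening: 0.0254
```

```bash
python3 -c "
from h import *
go(.651,.14,.028,6)
f=grab_frame('side'); save(f,'s15.png',4,(130,170,290,310))
"
```

```text
t 18.55 pos [0.6332 0.1386 0.028 ] phi 6.03 tilt [ 0.009  0.003 -1.   ] F [-0.7 -0.5  1.1]
 turn first about z: 0.03  shift now-axes: [-0.5 17.8  0.1]
 shift after turn: [-0.5 17.8  0. ]
```

View pics/s15.png

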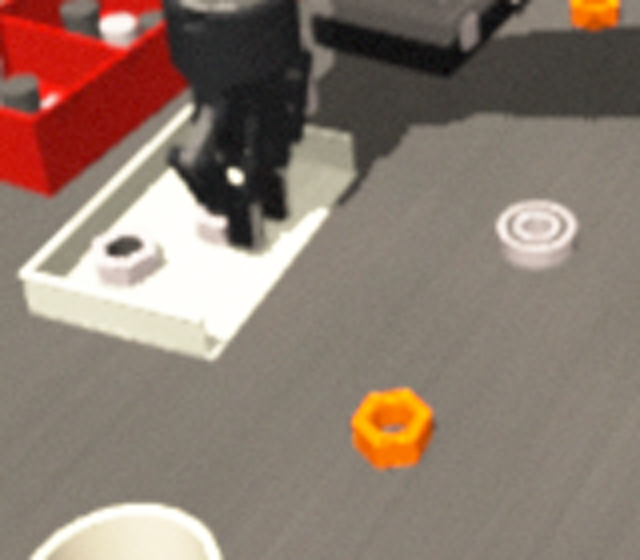

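step_arm(
  series=[
    [[0,6,0],[0,-0.4,0]],
    [[0,6,0],[0,0,0]],
    [[0,6,0],[0,0,0]],
    [[0,5,0],[0,0,0]],
    [[0,4,0],[0,0,0]],
    [[0,2,0],[0,0,0]],
    [[0,0,0],[0,0,0]],
    [[0,-4,0],[0,0,0]],
    [[0,-8,0],[0,0,0]],
    [[0,-8,0],[0,0,0]],
  ],
)

```text
time_s: 19.43
tool_pos: [0.6483, 0.14, 0.0278]
ee_rot: [0.002, 0.669, 0.743, 0.004]
force: [0.1, 0.4, 0.7]
opening: 0.0257
```

step_arm(
  series=[
    [[0,-4,-5],[0,0,0]],
    [[0,0,-15],[0,0,0]],
    [[0,0,-25],[0,0,0]],
    [[0,0,-25],[0,0,0]],
    [[0,-10,-10],[0,0,-6]],
    [[0,-20,0],[0,0,-7]],
    [[0,-20,0],[0,0,-7]],
    [[0,-20,0],[0,0,-7]],
    [[-10,-20,0],[0,0,-7]],
    [[-20,-20,0],[0,0,-7]],
  ],
)

```text
time_s: 20.27
tool_pos: [0.5596, 0.0739, 0.1148]
ee_rot: [0.006, 0.356, 0.934, 0.005]
force: [0.4, -1.1, 0.7]
opening: 0.0258
```

```bash
python3 -c "
from h import *
f=grab_frame('top'); save(f,'t16.png',4,(160,115,350,262))
for r in landmark_of('nut_a',f)[:6]: print(r,px2w(f,r['xy'],0.0).round(3))
go(.46,-.225,.1,67)
"
```

```text
{'xy': [173.9, 211.5], 'p': 0.64} [0.476 0.241 0.   ]
{'xy': [330.1, 186.0], 'p': 0.64} [ 0.556 -0.205  0.   ]
{'xy': [322.7, 216.6], 'p': 0.43} [ 0.467 -0.183  0.   ]
t 20.3667 pos [0.5606 0.07   0.1149] phi 47.65 tilt [-0.008  0.013 -1.   ] F [-0.4  0.   0.4]
 turn first about z: -19.35  shift now-axes: [-124.3 -285.9   12.2]
 shift after turn: [ -22.7 -310.8   14.9]
```

View pics/t16.png

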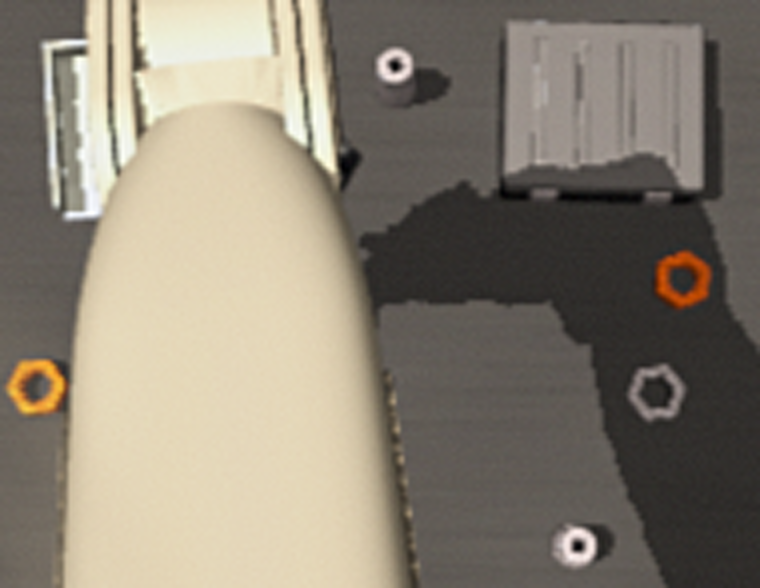

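step_arm(
  series=[
    [[0,0,0],[0.5,0.4,-6.5]],
    [[0,0,0],[0,0,-6.5]],
    [[0,-10,0],[0,0,-6.3]],
    [[-2,-35,0],[0,0,0]],
    [[-3,-38,0],[0,0,0]],
    [[-3,-38,0],[0,0,0]],
    [[-3,-38,0],[0,0,0]],
    [[-3,-38,0],[0,0,0]],
    [[-3,-38,0],[0,0,0]],
    [[-3,-30,0],[0,0,0]],
  ],
)

```text
time_s: 21.2
tool_pos: [0.4816, -0.1833, 0.1186]
ee_rot: [0.011, 0.191, 0.981, 0.005]
force: [-0.2, -0.2, -0.4]
opening: 0.0258
```

```bash
python3 -c "
from h import *
go(.459,-.224,.1,67)
"
```

```text
t 21.2 pos [ 0.4816 -0.1833  0.1186] phi 67.94 tilt [-0.019  0.013 -1.   ] F [-0.2 -0.2 -0.4]
 turn first about z: 0.94  shift now-axes: [  6.  -46.5  17.9]
 shift after turn: [  4.9 -46.3  18.6]
```

step_arm(
  series=[
    [[2,-20,0],[0.7,1,0.8]],
    [[2,-18,0],[0,0,0]],
    [[0,-5,0],[0,0,0]],
    [[0,0,0],[0,0,0]],
    [[0,0,0],[0,0,0]],
  ],
)

```text
time_s: 21.62
tool_pos: [0.4605, -0.2292, 0.1208]
ee_rot: [0.004, 0.207, 0.978, -0.001]
force: [0.6, 1.3, -0.5]
opening: 0.0261
```

```bash
python3 -c "
from h import *
go(.459,-.224,.028,67)
f=grab_frame('wrist'); save(f,'w17.png',1.2)
for r in landmark_of('nut_a',f)[:4]: print(r,px2w(f,r['xy'],0).round(3))
"
```

```text
t 21.6167 pos [ 0.4605 -0.2292  0.1208] phi 66.15 tilt [-0.008  0.    -1.   ] F [ 0.6  1.3 -0.5]
 turn first about z: -0.85  shift now-axes: [ 4.2  4.1 92.8]
 shift after turn: [ 3.4  4.2 92.8]
{'xy': [259.4, 237.2], 'p': 0.72} [ 0.473 -0.182  0.   ]
{'xy': [170.5, 253.0], 'p': 0.72} [ 0.559 -0.201  0.   ]
```

View pics/w17.png

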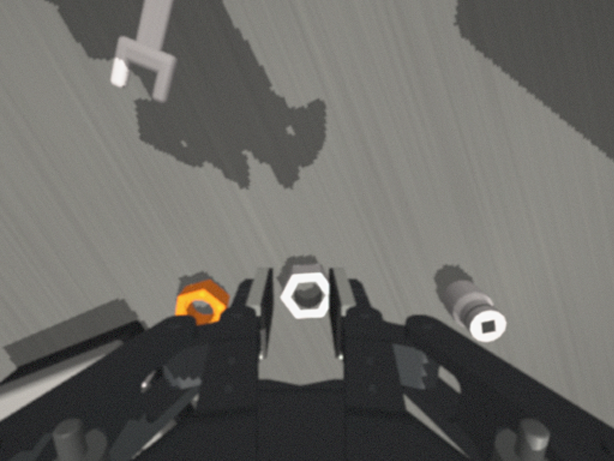

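step_arm(
  series=[
    [[2,0,20],[0,0.4,-0.8]],
    [[1,0,25],[0,0,0]],
    [[0,0,20],[0,0,0]],
    [[0,0,12],[0,0,0]],
    [[0,0,5],[0,0,0]],
    [[0,0,0],[0,0,0]],
    [[0,0,0],[0,0,0]],
  ],
)

```text
time_s: 22.3
tool_pos: [0.4644, -0.2205, 0.0379]
ee_rot: [0.004, 0.193, 0.981, 0.0]
force: [0.3, -0.3, 0.7]
opening: 0.0255
```

```bash
python3 -c "
from h import *
go(.459,-.224,.028,67)
"
```

```text
t 22.3 pos [ 0.4644 -0.2205  0.0379] phi 67.79 tilt [-0.007  0.002 -1.   ] F [ 0.3 -0.3  0.7]
 turn first about z: 0.79  shift now-axes: [ 3.8 -5.3  9.9]
 shift after turn: [ 3.6 -5.4  9.9]
```

step_arm(
  series=[
    [[3,-4,3],[0,0.4,0.8]],
    [[0,-1,4],[0,0,0]],
    [[0,0,2],[0,0,0]],
    [[0,0,0],[0,0,0]],
    [[0,0,0],[0,0,0]],
  ],
)

```text
time_s: 22.72
tool_pos: [0.4621, -0.2246, 0.0313]
ee_rot: [0.003, 0.2, 0.98, 0.0]
force: [-0.2, -0.3, 0.4]
opening: 0.0254
```

```bash
python3 -c "
from h import *
go(.459,-.224,.028,67)
f=grab_frame('wrist'); save(f,'w18.png',1.2)
"
```

```text
t 22.7167 pos [ 0.4621 -0.2246  0.0313] phi 66.98 tilt [-0.005  0.002 -1.   ] F [-0.2 -0.3  0.4]
 turn first about z: -0.02  shift now-axes: [ 3.1 -0.6  3.3]
 shift after turn: [ 3.1 -0.6  3.3]
```

View pics/w18.png

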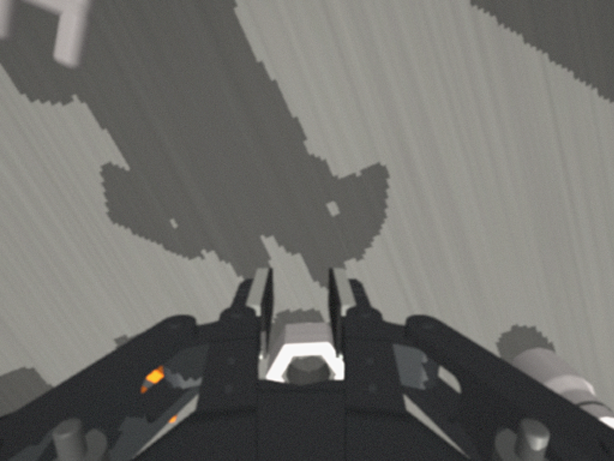

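step_arm(
  series=[
    [[1,0,3],[0,0.3,0]],
    [[0,4,0],[0,0,0]],
    [[0,5,0],[0,0,0]],
    [[0,5,0],[0,0,0]],
    [[0,5,0],[0,0,0]],
    [[0,5,0],[0,0,0]],
    [[0,5,0],[0,0,0]],
    [[0,6,0],[0,0,0]],
    [[0,7,0],[0,0,0]],
    [[0,7,0],[0,0,0]],
  ],
)

```text
time_s: 23.6
tool_pos: [0.4819, -0.1761, 0.0287]
ee_rot: [0.0, 0.201, 0.98, 0.0]
force: [-0.7, -1.6, 0.3]
opening: 0.0256
```

```bash
python3 -c "
from h import *
go(.55,0,.028,67)
f=grab_frame('wrist'); save(f,'w19.png',1.2)
"
```

```text
t 23.6 pos [ 0.4819 -0.1761  0.0287] phi 66.86 tilt [-0.  0. -1.] F [-0.7 -1.6  0.3]
 turn first about z: -0.14  shift now-axes: [  6.6 188.7   0.7]
 shift after turn: [  6.1 188.7   0.7]
```

View pics/w19.png

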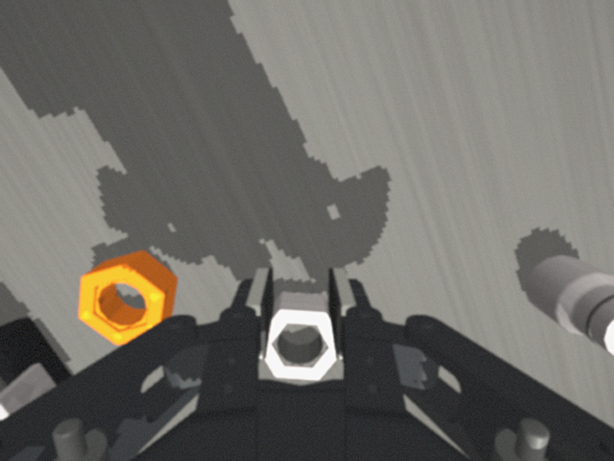

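step_arm(
  series=[
    [[0,7,0],[0,0,0]],
    [[0,8,0],[0,0,0]],
    [[0,8,0],[0,0,0]],
    [[0,8,0],[0,0,0]],
    [[0,8,0],[0,0,0]],
    [[0,8,0],[0,0,0]],
    [[0,8,0],[0,0,0]],
    [[0,8,0],[0,0,0]],
    [[0,8,0],[0,0,0]],
    [[0,8,0],[0,0,0]],
  ],
)

```text
time_s: 24.48
tool_pos: [0.5163, -0.0945, 0.0287]
ee_rot: [0.0, 0.2, 0.98, 0.001]
force: [-1.1, -1.4, -0.3]
opening: 0.0258
```

```bash
python3 -c "
from h import *
go(.55,0,.028,67)
f=grab_frame('wrist'); save(f,'w20.png',1.2)
"
```

```text
t 24.4833 pos [ 0.5163 -0.0945  0.0287] phi 66.95 tilt [-0.     0.001 -1.   ] F [-1.1 -1.4 -0.3]
 turn first about z: -0.05  shift now-axes: [  6.  100.2   0.8]
 shift after turn: [  5.9 100.2   0.7]
```

View pics/w20.png

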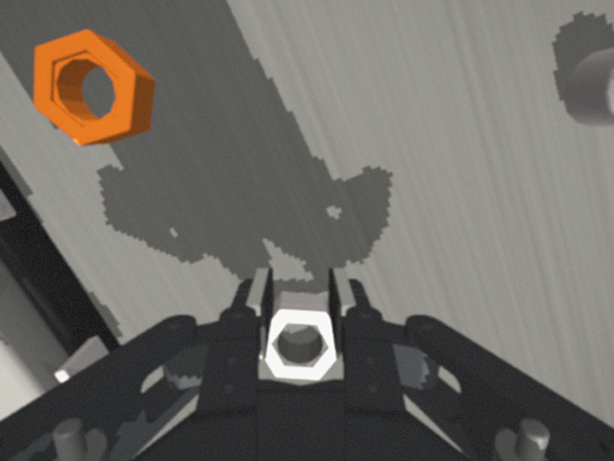

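step_arm(
  series=[
    [[0,8,0],[0,0,0]],
    [[0,8,0],[0,0,0]],
    [[0,8,0],[0,0,0]],
    [[0,8,0],[0,0,0]],
    [[0,8,0],[0,0,0]],
    [[0,8,0],[0,0,0]],
    [[0,7,0],[0,0,0]],
    [[-1,7,0],[0,0,-2.5]],
    [[-1,7,0],[0,0,-2.5]],
    [[-1,7,0],[0,0,-2.5]],
  ],
)

```text
time_s: 25.37
tool_pos: [0.5511, -0.017, 0.0288]
ee_rot: [0.0, 0.132, 0.991, 0.001]
force: [-1.4, -0.8, -0.0]
opening: 0.0255
```

```bash
python3 -c "
from h import *
go(.55,0,.028,67)
f=grab_frame('wrist'); save(f,'w21.png',1.2)
"
```

```text
t 25.3667 pos [ 0.5511 -0.017   0.0288] phi 74.78 tilt [-0.     0.001 -1.   ] F [-1.4 -0.8 -0. ]
 turn first about z: 7.78  shift now-axes: [ 5.6 16.1  0.8]
 shift after turn: [ 7.7 15.2  0.8]
```

View pics/w21.png

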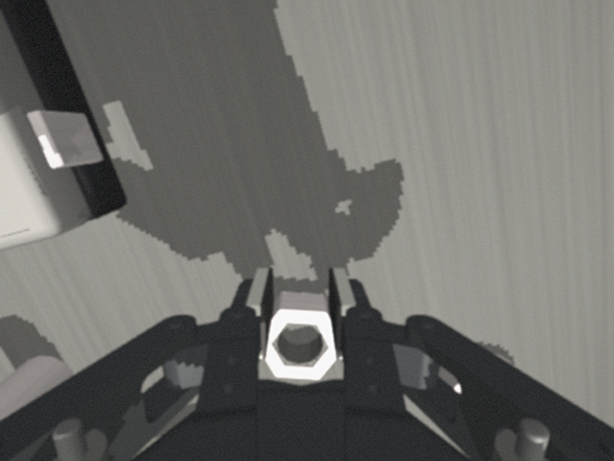

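step_arm(
  series=[
    [[-1,7,0],[0,0,-2.5]],
    [[-1,7,0],[0,0,-2.5]],
    [[-1,7,0],[0,0,-2.5]],
    [[0,6,0],[0,0,0]],
    [[1,5,0],[0,0,3]],
    [[2,5,0],[0,0,4.8]],
    [[2,5,0],[0,0,4.8]],
  ],
)

```text
time_s: 26.0
tool_pos: [0.5591, 0.0283, 0.0288]
ee_rot: [0.001, 0.181, 0.983, 0.001]
force: [-1.3, -0.2, 1.1]
opening: 0.0255
```

```bash
python3 -c "
from h import *
go(.55,0,.028,6)
f=grab_frame('wrist'); save(f,'w22.png',1.2)
"
```

```text
t 26.0 pos [0.5591 0.0283 0.0288] phi 69.15 tilt [-0.001  0.001 -1.   ] F [-1.3 -0.2  1.1]
 turn first about z: 63.15  shift now-axes: [ -1.6 -29.7   0.8]
 shift after turn: [-27.2 -12.    0.8]
```

View pics/w22.png

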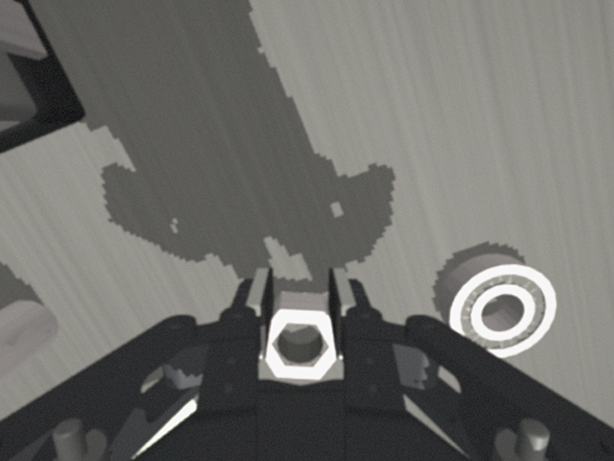

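step_arm(
  series=[
    [[0,6,0],[0,0,0]],
    [[0,6,0],[0,0,0]],
    [[2.1,3.5,0],[0,0,4.9]],
    [[2.1,3.5,0],[0,0,4.9]],
    [[2.1,3.5,0],[0,0,4.9]],
    [[2.1,3.5,0],[0,0,4.9]],
    [[2.1,3.5,0],[0,0,4.9]],
    [[2.1,3.5,0],[0,0,4.9]],
  ],
)

```text
time_s: 26.72
tool_pos: [0.5648, 0.0678, 0.0288]
ee_rot: [-0.0, 0.433, 0.901, 0.001]
force: [-1.1, -0.2, 1.2]
opening: 0.0258
```

```bash
python3 -c "
from h import *
go(.55,0,.028,6)
f=grab_frame('wrist'); save(f,'w23.png',1.2)
f=grab_frame('side'); save(f,'s23.png',4,(130,170,290,310))
"
```

```text
t 26.7167 pos [0.5648 0.0678 0.0288] phi 38.7 tilt [ 0.001  0.001 -1.   ] F [-1.1 -0.2  1.2]
 turn first about z: 32.7  shift now-axes: [-43.6 -53.9   0.7]
 shift after turn: [-65.8 -21.8   0.8]
```

View pics/w23.png

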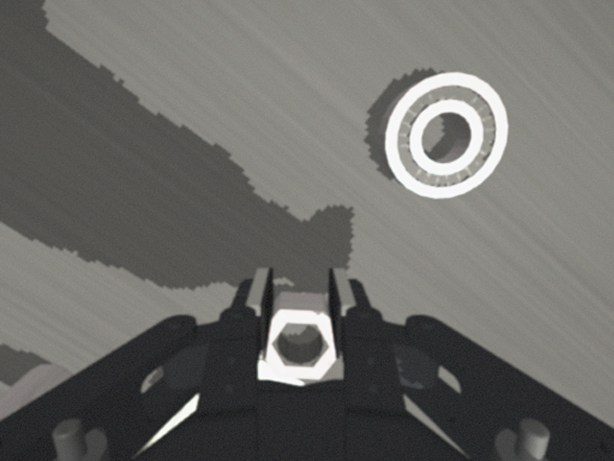

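View pics/s23.png

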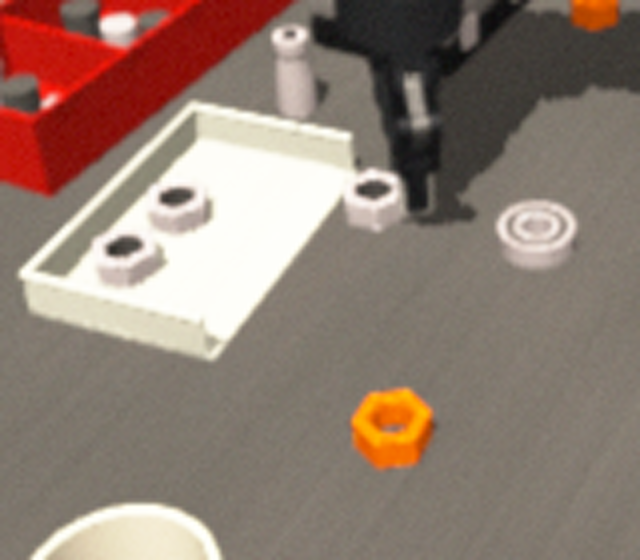

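step_arm(
  series=[
    [[0,5,0],[0,0,0]],
    [[0,5,0],[0,0,0]],
    [[0,5,0],[0,0,0]],
    [[0,5,0],[0,0,0]],
    [[2,3,0],[0,0,4.5]],
    [[2,3,0],[0,0,4.7]],
    [[2,3,0],[0,0,4.7]],
  ],
)

```text
time_s: 27.4
tool_pos: [0.5857, 0.0922, 0.0285]
ee_rot: [-0.002, 0.537, 0.844, -0.0]
force: [-2.1, -0.3, 1.9]
opening: 0.0254
```

```bash
python3 -c "
from h import *
go(.55,0,.028,6)
f=grab_frame('wrist'); save(f,'w24.png',1.2)
f=grab_frame('side'); save(f,'s24.png',4,(130,170,290,310))
"
```

```text
t 27.4 pos [0.5857 0.0922 0.0285] phi 25.09 tilt [ 0.003 -0.002 -1.   ] F [-2.1 -0.3  1.9]
 turn first about z: 19.09  shift now-axes: [-68.3 -71.5   0.4]
 shift after turn: [-87.9 -45.2   0.5]
```

View pics/w24.png

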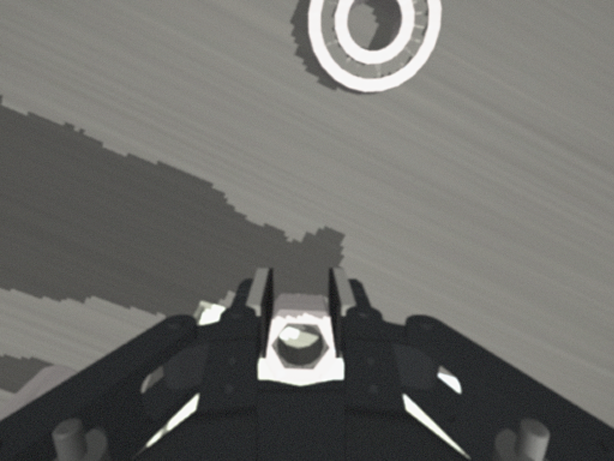

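View pics/s24.png

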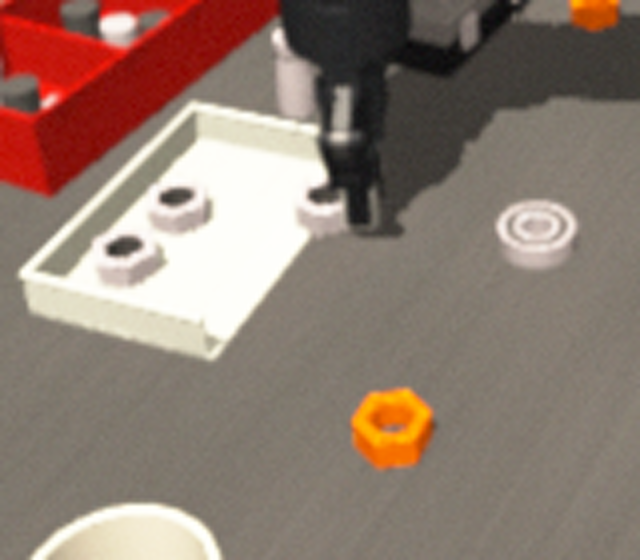

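step_arm(
  series=[
    [[2,3,0],[0,0,4.2]],
    [[2,3,0],[0,0,4.2]],
    [[2,3,0],[0,0,4.2]],
    [[2,3,0],[0,0,4.2]],
    [[2,3,0],[0,0,4.2]],
    [[1.5,3,0],[0,0,4]],
    [[0,4,0],[0,0,0]],
  ],
)

```text
time_s: 28.08
tool_pos: [0.6025, 0.1089, 0.028]
ee_rot: [-0.004, 0.705, 0.709, -0.002]
force: [-4.4, -1.5, 3.9]
opening: 0.0257
```

```bash
python3 -c "
from h import *
go(.55,0,.028,0)
f=grab_frame('wrist'); save(f,'w25.png',1.2)
f=grab_frame('side'); save(f,'s25.png',4,(130,170,290,310))
"
```

```text
t 28.0833 pos [0.6025 0.1089 0.028 ] phi 0.38 tilt [ 0.003 -0.009 -1.   ] F [-4.4 -1.5  3.9]
 turn first about z: 0.38  shift now-axes: [-108.6  -53.2    0.2]
 shift after turn: [-108.9  -52.5    0. ]
```

View pics/w25.png

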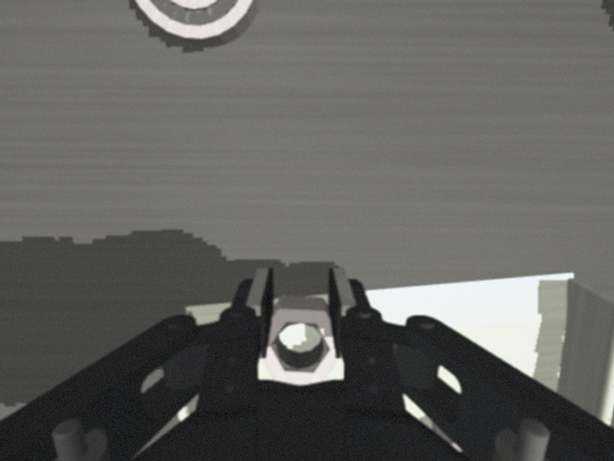

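View pics/s25.png

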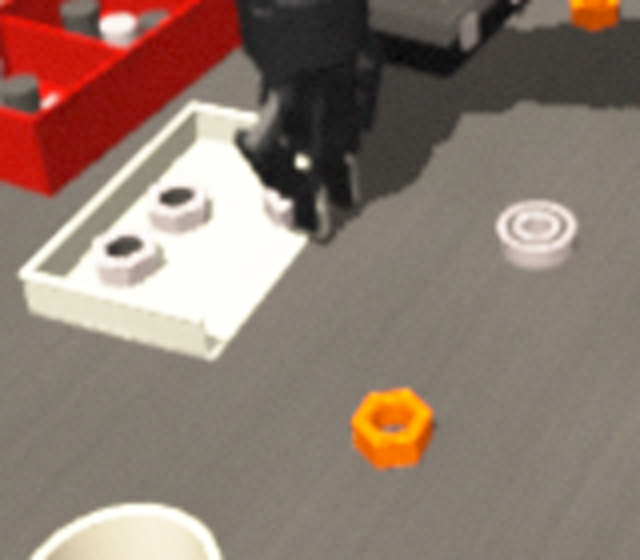

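step_arm(
  series=[
    [[0,5,-1],[-0.5,0,0]],
    [[0,5,0],[0,0,0]],
    [[0,5,0],[0,0,0]],
    [[-1,5,0],[0,0,0]],
    [[-1,5,0],[0,0,0]],
    [[-1,5,0],[0,0,0]],
    [[0,5,0],[0,0,0]],
    [[0,3,0],[0,0,0]],
    [[0,1,0],[0,0,0]],
  ],
)

```text
time_s: 28.93
tool_pos: [0.646, 0.1054, 0.0297]
ee_rot: [-0.0, 0.7, 0.714, 0.003]
force: [-2.4, 0.5, 2.6]
opening: 0.0257
```

```bash
python3 -c "
from h import *
go(.64,.106,.028,0)
f=grab_frame('side'); save(f,'s26.png',4,(130,170,290,310))
"
```

```text
t 28.9333 pos [0.646  0.1054 0.0297] phi 1.08 tilt [ 0.004  0.003 -1.   ] F [-2.4  0.5  2.6]
 turn first about z: 1.08  shift now-axes: [ 0.7 -6.   1.7]
 shift after turn: [ 0.6 -6.   1.7]
```

View pics/s26.png

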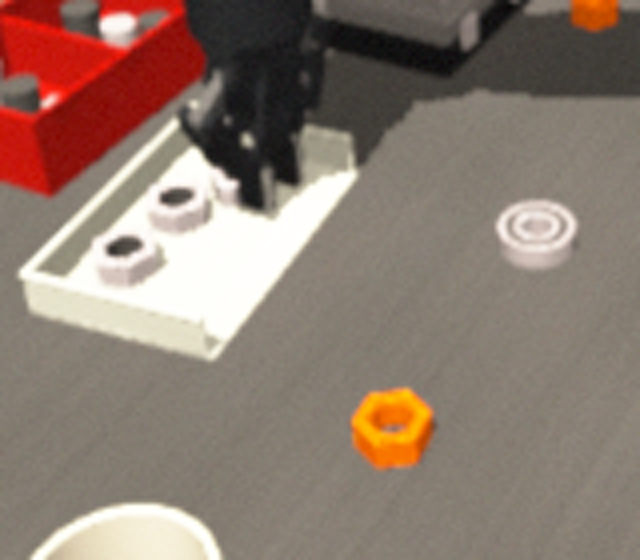

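step_arm(
  series=[
    [[0,4,0],[0,0,0]],
    [[0,3,0],[0,0,0]],
    [[0,0,0],[0,0,0]],
    [[0,-4,0],[0,0,0]],
    [[0,-6,0],[0,0,0]],
    [[0,-8,0],[0,0,0]],
    [[0,-8,0],[0,0,0]],
    [[0,0,-10],[0,0,0]],
    [[0,0,-20],[0,0,0]],
    [[0,0,-30],[0,0,0]],
  ],
)

```text
time_s: 29.82
tool_pos: [0.6198, 0.104, 0.0837]
ee_rot: [-0.004, 0.7, 0.714, -0.003]
force: [1.1, 0.6, -0.3]
opening: 0.0259
```

step_arm(
  series=[
    [[0,0,-30],[0,0,0]],
    [[0,-20,-30],[0,0,0]],
    [[0,-35,-20],[0,0,0]],
    [[-10,-35,-10],[0,0,0]],
    [[-20,-35,0],[0,0,0]],
    [[-35,-30,0],[0,0,0]],
    [[-35,-30,0],[0,0,0]],
    [[-35,-20,0],[0,0,0]],
    [[-35,-10,0],[0,0,0]],
    [[-35,0,0],[0,0,0]],
  ],
)

```text
time_s: 30.65
tool_pos: [0.4132, -0.0986, 0.1916]
ee_rot: [0.007, 0.694, 0.719, 0.011]
force: [-0.5, 0.3, 0.1]
opening: 0.0253
```

step_arm(
  series=[
    [[-35,0,0],[0,0,0]],
    [[-35,0,0],[0,0,0]],
    [[-35,0,0],[0,0,0]],
    [[-35,0,0],[0,0,0]],
    [[-35,0,0],[0,0,0]],
    [[-20,0,0],[0,0,0]],
    [[0,0,0],[0,0,0]],
    [[0,0,0],[0,0,0]],
    [[0,0,0],[0,0,0]],
  ],
)

```text
time_s: 31.4
tool_pos: [0.4178, -0.3112, 0.2013]
ee_rot: [0.018, 0.698, 0.716, 0.012]
force: [-0.5, 0.5, -0.6]
opening: 0.0258
```

```bash
python3 - <<'E'
from h import *
go(.3,-.2,.2,0)
c,s=np.cos(.1),np.sin(.1)
for n,crop in [("top",(160,115,350,262)),("side",(130,150,330,300))]:
    f=grab_frame(n); save(f,n+"_end.png",4,crop)
    for q in ["nut_a","bearing","socket_a","deep_socket","mug","wrench"]:
        for r in landmark_of(q,f)[:6]:
            w=px2w(f,r["xy"],0.003 if q=="nut_a" else 0); d=w-[.670,.153,0]
            print(n,q,r,w.round(3),"pan",np.round([c*d[0]+s*d[1],-s*d[0]+c*d[1]],3))
E
```

```text
t 31.4 pos [ 0.4178 -0.3112  0.2013] phi 1.46 tilt [-0.008  0.042 -0.999] F [-0.5  0.5 -0.6]
 turn first about z: 1.46  shift now-axes: [ 114.2 -114.9   -4.5]
 shift after turn: [ 111.2 -117.8    1.3]
top nut_a {'xy': [172.2, 209.1], 'p': 0.68} [0.483 0.245 0.003] pan [-0.177  0.111]
top nut_a {'xy': [192.7, 140.9], 'p': 0.45} [0.683 0.194 0.003] pan [0.017 0.04 ]
top nut_a {'xy': [223.0, 144.6], 'p': 0.43} [0.673 0.106 0.003] pan [-0.001 -0.047]
top nut_a {'xy': [212.1, 140.1], 'p': 0.4} [0.686 0.138 0.003] pan [ 0.015 -0.017]
top nut_a {'xy': [330.7, 186.8], 'p': 0.4} [ 0.553 -0.206  0.003] pan [-0.152 -0.345]
top bearing {'xy': [234.5, 210.4], 'p': 0.7} [0.482 0.068 0.   ] pan [-0.196 -0.065]
top socket_a {'xy': [220.8, 252.9], 'p': 0.59} [0.361 0.104 0.   ] pan [-0.312 -0.018]
top socket_a {'xy': [300.6, 251.4], 'p': 0.44} [ 0.369 -0.12   0.   ] pan [-0.327 -0.241]
top deep_socket {'xy': [257.8, 135.2], 'p': 0.59} [0.704 0.005 0.   ] pan [ 0.019 -0.151]
top mug {'xy': [102.6, 207.9], 'p': 0.91} [0.484 0.445 0.   ] pan [-0.156  0.309]
top wrench {'xy': [407.7, 220.4], 'p': 0.71} [
[... 295 characters left out ...]
side nut_a {'xy': [277.0, 174.9], 'p': 0.53} [ 0.556 -0.192  0.003] pan [-0.148 -0.332]
side nut_a {'xy': [264.7, 229.3], 'p': 0.3} [0.475 0.068 0.003] pan [-0.202 -0.065]
side bearing {'xy': [267.5, 231.1], 'p': 0.71} [0.468 0.068 0.   ] pan [-0.21  -0.064]
side socket_a {'xy': [332.7, 199.7], 'p': 0.57} [ 0.362 -0.133  0.   ] pan [-0.335 -0.254]
side socket_a {'xy': [300.3, 253.2], 'p': 0.52} [0.367 0.11  0.   ] pan [-0.306 -0.013]
side deep_socket {'xy': [205.4, 197.5], 'p': 0.48} [0.691 0.004 0.   ] pan [ 0.006 -0.151]
side mug {'xy': [171.7, 350.7], 'p': 0.66} [0.479 0.435 0.   ] pan [-0.161  0.299]
side wrench {'xy': [333.1, 152.2], 'p': 0.49} [ 0.445 -0.42   0.   ] pan [-0.281 -0.548]
```

View pics/top_end.png

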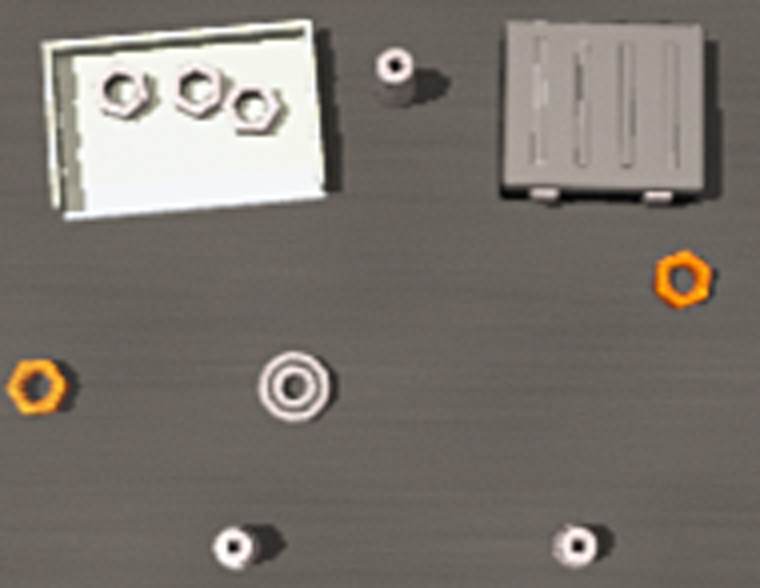

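View pics/side_end.png

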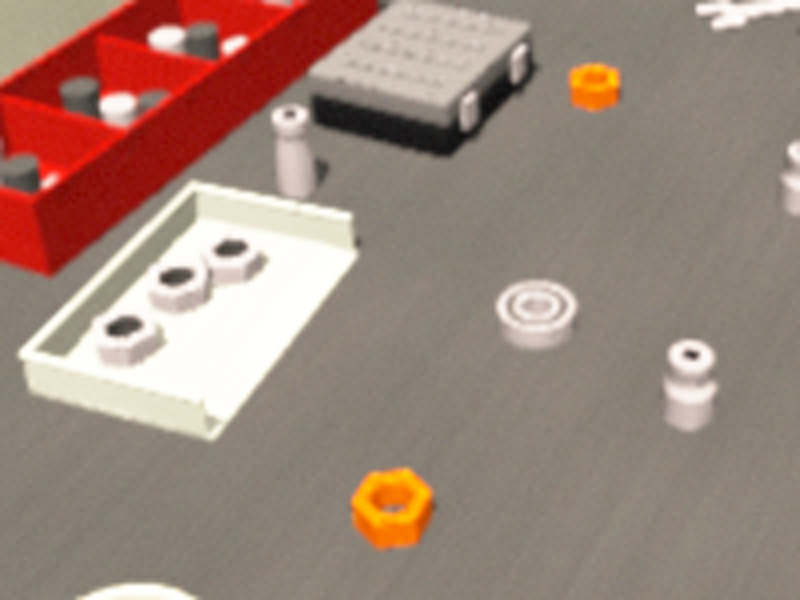

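In both end pictures all three steel nuts lie flat on the pan floor (top crop pixels (124,91), (198,91) and (256,108)). Their pan x is about +17, +15 and -1 mm, all well past -22 mm. The other things show at the same pixels as at the start, so I'm handing the job in.

```bash
python3 -c "
from bench import *
print(close_job())"
```

```text
the job is handed in; nothing more can be done
None
```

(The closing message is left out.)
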